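# Gauge two bushings on the carrier pin, then unlatch the loaded carrier

### The arm

A 6-joint arm with a two-finger parallel gripper is mounted at the origin on a cart in front of the work surface, level with it; the furniture and walls round the work are solid. World frame = base frame: x ahead of the robot, y to its left, z up, the work surface at z = 0. Lengths are in m, angles in rad, forces in N, time in s.
With the tool pointing down it reaches from about 0.3 to 0.75 m from the base axis. Payload 8.5 kg.
Tool frame: the origin (TCP) lies between the finger pads; the fingertips stand 19 mm ahead of it and the grasp point (between the pads) is the TCP (manip.nose_length is the distance from the TCP to the fingertips, in m); x points along the fingers, y is the direction in which the jaws open and shut, and the axes are right-handed (so a half turn about x gives the same grasp; the last joint's range is limited). The gripper opens to 85 mm and grips with 20 to 120 N. Pads are 22 mm wide; open, the fingers measure 114 mm over their backs; the gripper's body (76 mm by 85 mm) begins 54 mm behind the grasp point. The pads swing forward as they close: fully open they stand 13 mm farther back than shut.
Start: joints at [0.885, 0.381, 1.297, -0, 1.464, -0.215], TCP at [0.249, 0.49, 0.212] pointing down, gripper open.
Joint ranges: [-3.11, 3.11], [-0.89, 2.33], [0.22, 2.48], [-1.42, 4.56], [0.17, 2.85], [-2.88, 2.88]. Speed limits (rad/s): [2.39, 2.39, 3.14, 3.14, 3.14, 3.14].

### API

Orientations are given as a unit quaternion [x, y, z, w].
In Python, from workcell import manip, read_camera, ticket, spotter gives the robot as it stands.
- The arm moves only by the tool move_arm, never from a script. Its argument "rows" is a list that holds one entry, the list of rows, each a list of 5 numbers: the opening, from -1 (shut) to 1 (fully open), so that 0 is half open, then the shift along the tool's x, y, z in mm, then the turn about the tool's x in rad. In form: [[[jaw, dx, dy, dz, twist], ...]]. A call has exactly 8 rows; each row shifts and turns the commanded pose from where the row before left it, along the tool's axes as they then stand; what a row does not reach is not made up. A row lasts 1/12 s, in which the tool goes at most 41.7 mm and 7.16 degrees, less where a joint would pass 70% of its speed; a pose out of reach is approached as far as the arm can. A call with a gripper value outside its range is refused whole. The fingers move at their own pace and stop on an object; "squeeze" is the grip in N (left out, the last holds). Time passes only in rows, so rows that do not move let the fingers close, or fill a call up. It gives the time, the measured TCP pose, the force and the opening at its end, in the units of the state.
- manip.observe(): the state, without advancing time (a new reading comes with each control period).
- read_camera(name): name is "scene" or "top"; returns a dict with "pixels" (384x512x3 uint8, blue, green, red), "fx", "fy", "cx", "cy" (pixels), "k1" (the pictures are not rectified: a ray, as slopes to the right and down, at radius r is drawn at 1 + k1 r^2 times it, then the intrinsics apply), "world_to_cam" (4x4, takes a point from world to camera coordinates). Camera axes: x right, y down, z forward; pixel columns grow to the right and rows downward; lengths in m; the calibration is good to about 2 mm. A picture is of the moment at which its call begins. There is no depth.
- ticket.hand_in(): hands the job in, once; it reports no verdict.
Trained networks look in a picture, given as the dict that the camera call returned (one of the last four; its "shot" number tells which), for a name from the list of things; names that differ only in an ending like _2 or _b are one class to them, and where a whole thing is asked for, a point or a joint stands for the part that bears it (a point fixed in the world has none). Each returns a list of dicts, best first, with "p" (0 to 1); they miss things now and then, are a little off and sometimes report something else, mostly with a low value. They report only what shows in the picture. A call takes as long as a camera call.
- spotter.silhouettes(name, picture): "mask" (384x512 bool, what is visible of it) and "box" ([left, top, right, bottom] in pixels, round what is visible of it).
The state is a dict: "time_s": time; "joint_positions": joint angles; "dq": joint speeds; "tau": joint torques, N m; "eef_pos": TCP position; "ee_rot": TCP orientation; "ft_force": force on the tool from outside, world axes, zero at the start; "moment": the same for the moment, N m; "opening": finger opening in m.
Only numpy, scipy, OpenCV 4.12 (cv2) and the standard library are available. Lean on these libraries where they do the work, as an engineer would, in place of code of your own. Each camera call takes 0.05 s, during which the arm holds its last target.

### The job

Of the two brass bushings only one slides all the way down the stepped gauge pin of the carrier in the dock: find it by trying, leave it fully down on the pin, and stand the tight one upright in the steel reject tray. Then pinch the carrier's two side catches together, lift the loaded carrier straight up out of the dock, and finish while still holding it by the catches, level and still, at least 10 cm above the worktop. Do not disturb the other things on the bench.

Things in the scene. Friction and masses are not known exactly. Their poses are not given: they have to be found in the camera images.
- dock: aluminium loading dock fixed to the worktop: base plate 108 (x) x 90 (y) x 6 mm, low corner guides and end stops, and on each y side a ledge (36 mm along x, from 29 to 38 mm off centre, top 31 mm above the worktop) under which a catch of the carrier hooks. Origin: centre of its underside, on the worktop; x along the base plate, y across, from catch to catch, z up
- carrier: grey plastic block, 80 (x) x 56 (y) x 22 mm, 0.17 kg, hooked in the dock by two black spring catches on its y sides (about 1 mm play); axes along the dock's. Origin: centre of its underside, 6 mm above the worktop in the dock. A steel gauge pin stands mid-deck: 13 mm thick to 18 mm above the deck, then a cone and a 9.5 mm pilot, tip 29 mm up. Deck open toward +x and -x. Lifted 25 mm it is out
- pin_foot (a point): foot of the gauge pin, on its axis at deck level: 22 mm above the carrier's underside, 28 mm above the worktop in the dock
- pinch_point (a point): midway between the two catch tabs at the height to pinch them, 48 mm above the carrier's underside (54 mm above the worktop in the dock). Tabs: 28 mm wide (x), from 33 to 61 mm above the carrier's underside, flared slightly outward, 64 mm over their outer faces (along y) when untouched. The seated bushing stands between them
- catch_left (a joint): catch on the carrier's +y side, hinged 2 mm above its underside: 0 hooked (untouched), grows as its tab is pressed inward; unhooked above 0.13 rad (tab about 6 mm in), stop at 0.22 rad (10 mm in). Light spring: 1.4 N at the tab at first, 5 N at the stop; springs back when let go
- catch_right (a joint): the same on the -y side, positive inward
- bushing_a: one of two plain brass sleeves, alike outside: 24 mm diameter, 36 mm high, about 0.1 kg, upright on the worktop. One (not told which) slides down the gauge pin to the deck with 0.7 mm play all round; the other has a smaller bore, goes over the pilot and stops at the cone, about 20 mm above the deck. Origin: centre of its underside, z along its axis
- bushing_b: the other brass sleeve, described with bushing_a
- reject_tray: shallow steel tray fixed on the worktop, 120 (x) x 90 (y) mm, rim 14 mm high, floor 2 mm above the worktop; origin: centre of its underside, x along its long side
- caliper: bystander: digital caliper lying flat, 59 x 165 x 10 mm, long along its y; origin: centre of underside
- fuse_tin: bystander: small tin, 40 x 56 x 22 mm; origin: centre of underside
- pen: bystander: black pen lying, 9 x 143 mm, long along its y
- cutters: bystander: side cutters with blue handles lying flat, 55 x 136 x 12 mm, long along its y
- vial_a: bystander: clear sample vial with black cap, 30 mm diameter, 50 mm high, behind the dock
- weight: bystander: small calibration weight with a knob, 21 mm diameter, 22 mm high

How it is judged:
By the outcome, as a careful person would: the job done as asked, in the order asked, and still so for the second after the job is handed in, while the arm keeps its last pose, push and grip.
It also fails if it takes over 67 s, if anything falls off the work surface, if the arm or the gripper's body presses on something with over 40 N, if the wrist force passes 120 N, or if a joint passes its speed limit or range.

## Working session

There is one attempt and no reset: what is moved stays moved. The work goes in short steps, Python scripts to look and compute and a tool call to move; the robot and the scene stay as the last step left them, time stands still between calls to the robot, and variables do not carry over. Pictures are saved under pics/ and viewed, and the job is handed in when it is done.

Besides the shell and the picture viewer there is one more tool, called as name(argument=value, ...), one argument or row to a line, values as JSON. move_arm: Moves the arm, as the interface text tells. Its arguments: {"type":"object","properties":{"rows":{"type":"array","items":{"type":"array","items":{"type":"array","items":{"type":"number"}}}},"squeeze":{"type":"number"}},"required":["rows"]}

```bash
mkdir -p pics; ls; python3 - <<'E'
from workcell import manip, read_camera, ticket, spotter
import cv2, numpy as np, pickle
s=manip.observe(); print(s, manip.nose_length)
for n in ["scene","top"]:
    p=read_camera(n); cv2.imwrite(f"pics/{n}0.png",p["pixels"]); pickle.dump(p,open(f"{n}0.pkl","wb"))
    print(n,{k:v for k,v in p.items() if k!="pixels"})
E
```

```text
pics
{'time_s': 0.0, 'joint_positions': array([ 8.84724850e-01,  3.81234942e-01,  1.29826638e+00, -1.94822534e-05,
        1.46361982e+00, -2.15301770e-01]), 'dq': array([ 0.0007824 ,  0.00012942, -0.00012937,  0.00068257,  0.00030489,
       -0.00132164]), 'tau': array([-2.21018372e-04, -4.48459840e+01, -2.31281930e+01, -1.69275386e-04,
        4.70002124e-03, -2.88845385e-06]), 'eef_pos': array([0.24926053, 0.48990761, 0.211189  ]), 'ee_rot': array([ 0.1644193 ,  0.68783727, -0.16539815,  0.68737882]), 'ft_force': array([ 0.19304044,  0.98021255, -0.02544521]), 'moment': array([ 0.00129985,  0.01059346, -0.00582951]), 'opening': 0.08548338776151848} 0.019
scene {'fx': 379.2410164319214, 'fy': 379.2410164319214, 'cx': 258.16936977170184, 'cy': 191.14000276748422, 'k1': -0.1295382408881192, 'world_to_cam': array([[ 0.87075411, -0.49169074,  0.00524334, -0.47937516],
       [-0.36636215, -0.65584344, -0.66003648,  0.21807466],
       [ 0.32797264,  0.57280852, -0.75121525,  1.02211275],
       [ 0.        ,  0.        ,  0.        ,  1.        ]]), 'shot': 1}
top {'fx': 363.15066540478966, 'fy': 363.15066540478966, 'cx': 256.16739905898567, 'cy': 200.84671496401944, 'k1': 0.02581371868833481, 'world_to_cam': array([[ 0.01874073, -0.99979945, -0.00706004, -0.05303907],
       [-0.97248603, -0.01658788, -0.2323699 ,  0.53605188],
       [ 0.23220619,  0.01122057, -0.97260186,  1.11905483],
       [ 0.        ,  0.        ,  0.        ,  1.        ]]), 'shot': 2}
```

View pics/scene0.png

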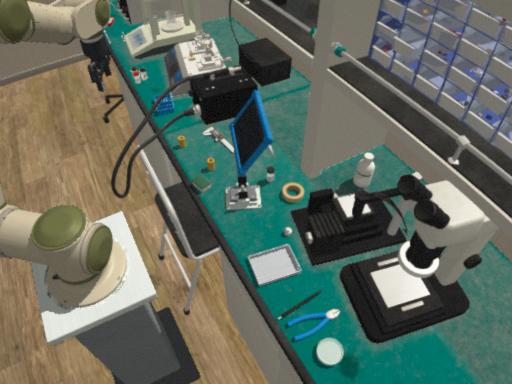

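View pics/top0.png

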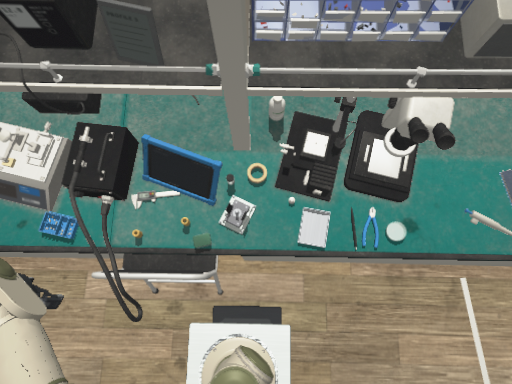

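```bash
cat > h.py <<'E'
import numpy as np, cv2, pickle
def K(p): return np.array([[p['fx'],0,p['cx']],[0,p['fy'],p['cy']],[0,0,1.]])
def D(p): return np.array([p['k1'],0,0,0,0.])
def proj(p,X):
    T=p['world_to_cam']; X=np.atleast_2d(np.array(X,float))
    r,_=cv2.Rodrigues(T[:3,:3]); return cv2.projectPoints(X,r,T[:3,3],K(p),D(p))[0].reshape(-1,2)
def back(p,uv,z):
    T=p['world_to_cam']; uv=np.array(uv,float).reshape(-1,1,2)
    n=cv2.undistortPoints(uv,K(p),D(p)).reshape(-1,2)
    R=T[:3,:3]; c=-R.T@T[:3,3]
    d=np.c_[n,np.ones(len(n))]@R
    return c+d*((z-c[2])/d[:,2])[:,None]
def crop(p,box,f,name):
    l,t,r,b=box; cv2.imwrite(name,cv2.resize(p['pixels'][t:b,l:r],None,fx=f,fy=f,interpolation=cv2.INTER_CUBIC))
E
python3 - <<'E'
from workcell import *
from workcell import spotter,read_camera
from h import *
hz={'dock':.003,'carrier':.028,'bushing_a':.018,'reject_tray':.007,'caliper':.005,'fuse_tin':.011,'pen':.004,'cutters':.006,'vial_a':.025,'weight':.011}
ps={n:pickle.load(open(n+'0.pkl','rb')) for n in('scene','top')}
res={}
for n,p in ps.items():
    for k,z in hz.items():
        for d in spotter.silhouettes(k,p)[:3]:
            m=d['mask']; v,u=np.nonzero(m)
            if len(u)==0: continue
            res.setdefault((n,k),[]).append((d['p'],m))
            print(n,k,round(d['p'],2),d['box'],len(u),back(p,[u.mean(),v.mean()],z)[0].round(4)[:2])
pickle.dump(res,open('sil0.pkl','wb'))
crop(ps['scene'],(150,120,320,300),4,'pics/s0c.png')
crop(ps['top'],(110,150,350,260),3,'pics/t0c.png')
E
```

```text
scene dock 0.91 [225.3, 186.7, 263.6, 211.8] 425 [0.4949 0.0033]
scene carrier 0.75 [206.5, 161.2, 215.8, 169.7] 73 [0.4702 0.1782]
scene carrier 0.41 [239.7, 174.5, 246.9, 188.3] 90 [0.5257 0.06  ]
scene bushing_a 0.62 [178.0, 136.1, 188.3, 147.2] 70 [0.4305 0.349 ]
scene bushing_a 0.58 [207.2, 157.6, 215.1, 170.8] 63 [0.4744 0.1894]
scene reject_tray 0.95 [249.8, 246.3, 299.6, 284.3] 1374 [ 0.4639 -0.2398]
scene reject_tray 0.31 [240.6, 176.5, 246.3, 184.3] 95 [0.5335 0.0769]
scene caliper 0.59 [205.5, 127.1, 233.0, 152.9] 228 [0.5619 0.3141]
scene fuse_tin 0.48 [190.5, 175.9, 210.1, 193.6] 240 [0.4128 0.1304]
scene pen 0.58 [282.1, 291.3, 317.3, 318.5] 153 [ 0.4562 -0.3721]
scene cutters 0.67 [287.8, 311.9, 339.6, 339.3] 559 [ 0.4644 -0.4293]
scene vial_a 0.44 [267.0, 166.3, 277.3, 182.2] 94 [0.6233 0.0474]
scene weight 0.53 [285.0, 231.7, 292.2, 235.7] 34 [ 0.5539 -0.1682]
scene weight 0.43 [248.8, 245.6, 298.7, 284.5] 1368 [ 0.4634 -0.2411]
top dock 0.65 [219.6, 199.4, 258.6, 233.7] 482 [0.5019 0.0183]
top dock 0.3 [180.9, 215.7, 187.9, 223.8] 42 [0.4771 0.1948]
top carrier 0.91 [224.8, 201.5, 249.5, 228.2] 453 [0.5069 0.0224]
top bushing_a 0.63 [180.9, 214.1, 188.1, 223.3] 45 [0.4754 0.1914]
top bushing_a 0.59 [131.5, 230.6, 143.7, 237.2] 74 [0.4316 0.3515]
top reject_tray 0.57 [299.6, 207.4, 325.8, 248.2] 995 [ 0.4651 -0.2375]
top caliper 0.57 [132.4, 192.4, 179.6, 208.0] 358 [0.5604 0.3293]
top fuse_tin 0.78 [194.3, 232.7, 211.0, 246.8] 200 [0.4131 0.1343]
top fuse_tin 0.7 [184.4, 215.8, 186.7, 224.8] 38 [0.4772 0.1943]
top pen 0.48 [350.1, 208.1, 357.1, 243.4] 92 [ 0.4657 -0.3702]
top cutters 0.62 [359.8, 207.9, 377.7, 247.8] 288 [ 0.4658 -0.4279]
top vial_a 0.66 [227.1, 171.6, 235.9, 182.3] 62 [0.6246 0.0479]
top vial_a 0.51 [132.0, 231.1, 142.9, 237.7] 53 [0.4317 0.3498]
```

View pics/s0c.png

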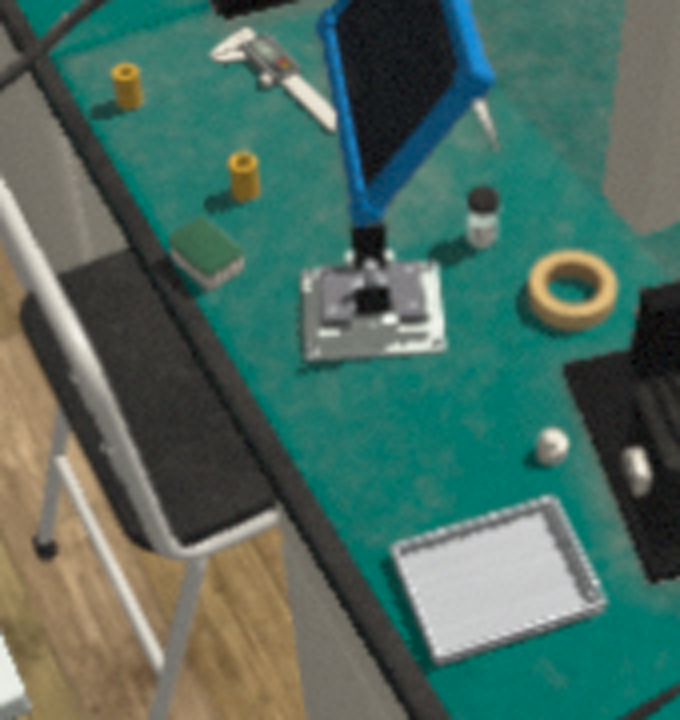

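View pics/t0c.png

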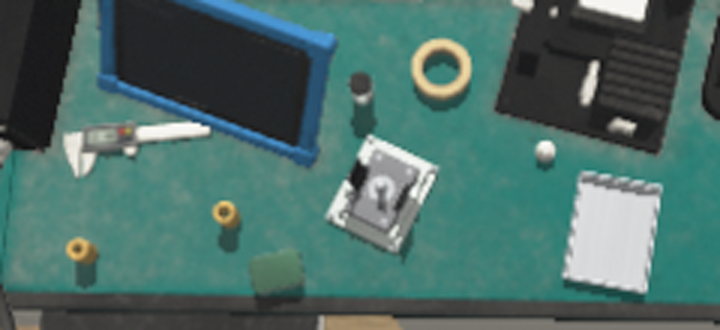

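```bash
python3 - <<'E'
from h import *
ps={n:pickle.load(open(n+'0.pkl','rb')) for n in('scene','top')}
crop(ps['scene'],(215,165,275,220),10,'pics/s0d.png')
crop(ps['top'],(212,190,268,242),10,'pics/t0d.png')
# tablet corners triangulate: scene->top
from scipy.optimize import least_squares
for a,b in [((243,174),(214.5,203)),((272,139),(220,165)),((231,126),(144,178)),((259,95),(144,138)) ,((269,167),(230,172)),((273,180),(231,193))]:
    f=lambda X:np.r_[proj(ps['scene'],X)[0]-a,proj(ps['top'],X)[0]-b]
    r=least_squares(f,[.5,.1,.1]); print(a,r.x.round(3),r.fun.round(1))
E
```

```text
(243, 174) [0.543 0.097 0.016] [-1.3  0.4  0.4 -1.4]
(272, 139) [0.632 0.068 0.151] [-1.3  0.5  0.4 -1.4]
(231, 126) [0.626 0.346 0.009] [-0.5  0.2  0.1 -0.5]
(259, 95) [0.726 0.317 0.13 ] [-1.5  0.6  0.4 -1.4]
(269, 167) [0.627 0.048 0.056] [ 2.5 -0.9 -0.8  2.7]
(273, 180) [0.603 0.038 0.002] [-6.6  2.3  2.1 -7. ]
```

View pics/s0d.png

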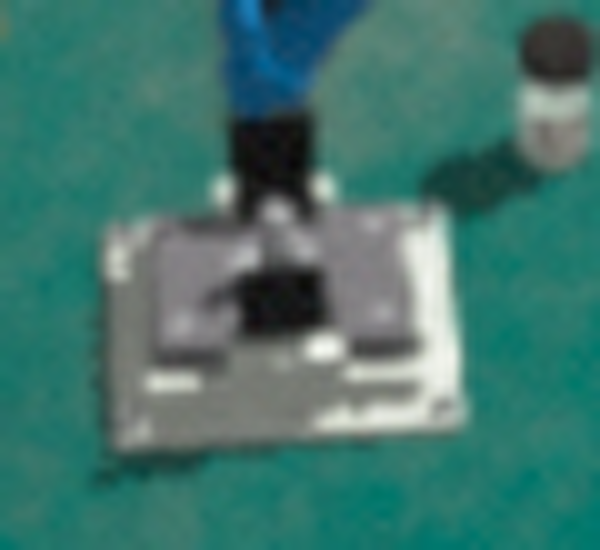

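View pics/t0d.png

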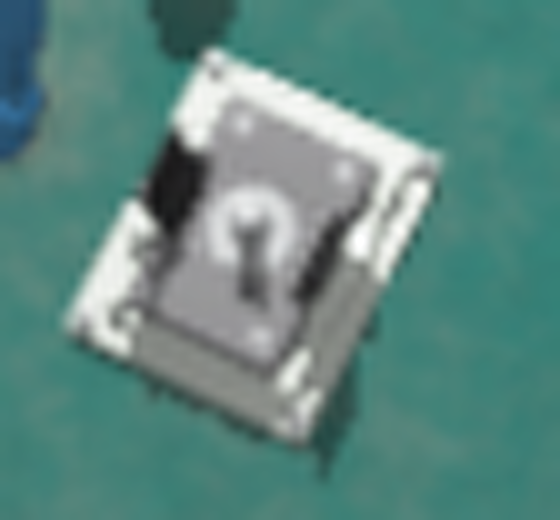

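```bash
python3 - <<'E'
from h import *
from scipy.optimize import least_squares
ps={n:pickle.load(open(n+'0.pkl','rb')) for n in('scene','top')}
for p in ps.values(): T=p['world_to_cam'];print('cam',(-T[:3,:3].T@T[:3,3]).round(3))
def f2(c,o): return (np.array(c,float)+.5)/10-.5+o
top=f2([(212,50),(438,157),(305,440),(70,325)],[212,190])
topd=f2([(230,95),(378,175),(265,368),(155,310)],[212,190])
sc=f2([(445,205),(465,425),(115,448),(108,222)],[215,165])
P=np.array([[54,45,6],[54,-45,6],[-54,-45,6],[-54,45,6]])/1000.
Q=np.array([[40,28,28],[40,-28,28],[-40,-28,28],[-40,28,28]])/1000.
def W(q,L): c,s=np.cos(q[2]),np.sin(q[2]); return L@np.array([[c,s,0],[-s,c,0],[0,0,1]])+[q[0],q[1],0]
def fit(fs,n):
    r=least_squares(lambda q:np.concatenate([(proj(p,W(q,L))-o).ravel() for p,L,o in fs]),[.5,.02,-.47])
    print(n,r.x.round(4),r.fun.round(1)); return r.x
t,s=ps['top'],ps['scene']
fit([(t,P,top)],'top');fit([(t,Q,topd)],'deck');fit([(s,P,sc)],'sc');q=fit([(t,P,top),(t,Q,topd),(s,P,sc)],'all')
for n,p,l,tp,b in(('scene',s,215,165,(275,220)),('top',t,212,190,(268,242))):
    im=cv2.resize(p['pixels'][tp:b[1],l:b[0]],None,fx=10,fy=10,interpolation=cv2.INTER_CUBIC)
    for L,c in((P,(0,0,255)),(Q,(255,0,0))):
        uv=((proj(p,W(q,L))-[l,tp]+.5)*10-.5).astype(int); cv2.polylines(im,[uv],True,c,1)
    for z in(.028,.057):
        uv=((proj(p,W(q,np.array([[0,0,z]])))-[l,tp]+.5)*10-.5).astype(int); cv2.circle(im,tuple(int(v) for v in uv[0]),4,(0,255,0),1)
    cv2.imwrite(f'pics/ov_{n}.png',im)
# bushings: mask edge fit
res=pickle.load(open('sil0.pkl','rb'))
E
```

```text
cam [ 0.162 -0.678  0.914]
cam [ 0.262 -0.057  1.213]
top [ 0.5047  0.0207 -0.4279] [-0.3 -0.3  0.7 -0.   0.1  0.1 -0.4  0.2]
deck [ 0.5021  0.0191 -0.4221] [ 0.4  0.1  0.7 -1.   1.5  1.1 -2.7 -0.2]
sc [ 0.505   0.0172 -0.4373] [-0.2  0.3  0.1 -0.1 -0.  -0.4  0.1  0.4]
all [ 0.504   0.0191 -0.4303] [ 0.2 -0.1  1.2  0.2  0.5  0.3  0.   0.3  0.6 -0.5  0.8 -1.5  1.4  0.5
 -2.7 -0.9 -0.8 -0.1 -0.4 -0.5 -0.5 -0.6 -0.5  0.2]
```

View pics/ov_top.png

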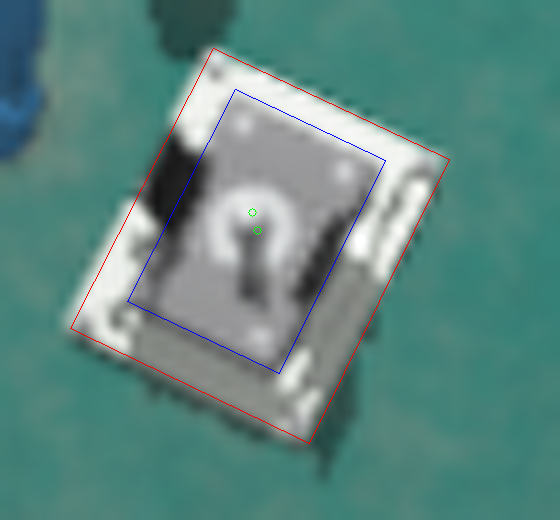

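View pics/ov_scene.png

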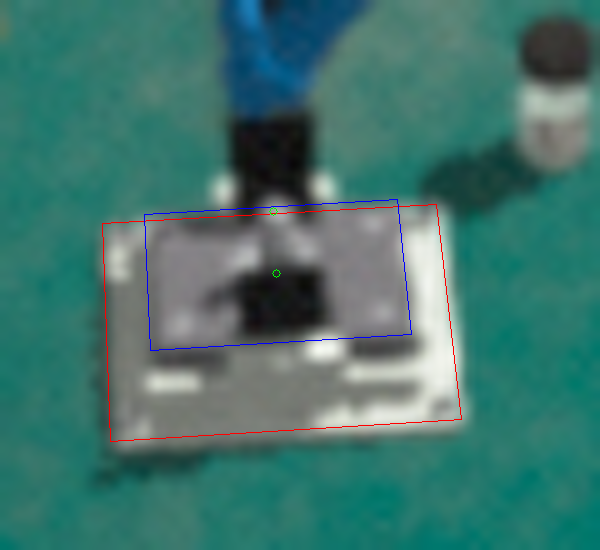

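```bash
cat >> h.py <<'E'
def brass(p,box,f=8):
    l,t,r,b=box
    im=cv2.resize(p['pixels'][t:b,l:r],None,fx=f,fy=f,interpolation=cv2.INTER_CUBIC).astype(int)
    m=((im[...,2]-im[...,0]>45)&(im[...,2]>im[...,1]+10)).astype(np.uint8)
    n,lab,st,ce=cv2.connectedComponentsWithStats(m)
    out=[]
    for i in range(1,n):
        if st[i,4]<8*f*f: continue
        v,u=np.nonzero(lab==i)
        h=cv2.convexHull(np.c_[u,v].astype(np.float32))
        M=cv2.moments(h); c=np.array([M['m10'],M['m01']])/M['m00']
        out.append(((c+.5)/f-.5+[l,t],M['m00']/f/f))
    return out
def cyl(p,x,y,z=0):
    a=np.linspace(0,6.283,40); X=np.concatenate([np.c_[x+.012*np.cos(a),y+.012*np.sin(a),0*a+z+h] for h in(0,.036)])
    h=cv2.convexHull(proj(p,X).astype(np.float32)); M=cv2.moments(h)
    return np.array([M['m10'],M['m01']])/M['m00'],M['m00']
def locate(p,c,z=0,g=(.45,.2)):
    from scipy.optimize import least_squares
    return least_squares(lambda q:cyl(p,*q,z)[0]-c,g,diff_step=1e-3).x
E
python3 - <<'E'
from h import *
for n,bs in(('scene',[(170,128,196,152),(200,150,222,175)]),('top',[(127,222,150,245),(175,210,195,232)])):
    p=pickle.load(open(n+'0.pkl','rb'))
    for b in bs:
        for c,a in brass(p,b):
            q=locate(p,c); print(n,c.round(2),round(a,1),'pred area',cyl(p,*q)[1].round(1),q.round(4))
from scipy.spatial.transform import Rotation as R
print(R.from_quat([ 0.1644193 ,  0.68783727, -0.16539815,  0.68737882]).as_matrix().round(3))
E
```

```text
Traceback (most recent call last):
AttributeError: 'float' object has no attribute 'round'
```

```bash
python3 - <<'E'
from h import *
for n,bs in(('scene',[(170,128,196,152),(200,150,222,175)]),('top',[(127,222,150,245),(175,210,195,232)])):
    p=pickle.load(open(n+'0.pkl','rb'))
    for b in bs:
        for c,a in brass(p,b):
            q=locate(p,c); print(n,c.round(2),round(a,1),'pred area',round(cyl(p,*q)[1],1),q.round(4))
from scipy.spatial.transform import Rotation as R
print(R.from_quat([ 0.1644193 ,  0.68783727, -0.16539815,  0.68737882]).as_matrix().round(3))
E
```

```text
scene [181.36 140.91] 61.9 pred area 74.9 [0.4308 0.3481]
scene [210.56 163.5 ] 68.2 pred area 82.7 [0.4743 0.1911]
top [136.52 233.02] 55.5 pred area 70.0 [0.4313 0.3507]
top [184.82 220.82] 47.4 pred area 60.8 [0.4749 0.1938]
[[-0.001  0.454  0.891]
 [-0.001  0.891 -0.454]
 [-1.    -0.001 -0.   ]]
```

```bash
python3 - <<'E'
from h import *
from scipy.optimize import least_squares
ps={n:pickle.load(open(n+'0.pkl','rb')) for n in('scene','top')}
for n in ps: print(n,proj(ps[n],[[.249,.49,.211],[.249,.49,.3],[.431,.35,.05],[.43,.35,.2]]).round(0).tolist())
for a,b in [((122,195),(137,318)),((195,110),(107,200)),((185,62),(80,185)),((113,160),(130,300)), ((150,120),(125,270)),((150,120),(110,230)),((140,97),(100,270))]:
    f=lambda X:np.r_[proj(ps['scene'],X)[0]-a,proj(ps['top'],X)[0]-b]
    r=least_squares(f,[.4,.3,.1]); print(a,b,r.x.round(3),r.fun.round(1))
crop(ps['scene'],(70,0,230,200),4,'pics/s0e.png')
crop(ps['top'],(0,110,200,340),3,'pics/t0e.png')
E
```

```text
scene [[108.0, 91.0], [100.0, 68.0], [180.0, 134.0], [173.0, 98.0]]
top [[54.0, 290.0], [33.0, 290.0], [134.0, 232.0], [116.0, 224.0]]
(122, 195) (137, 318) [ 0.159  0.38  -0.162] [-3.1  0.7  0.4 -2.8]
(195, 110) (107, 200) [0.532 0.445 0.055] [ 0.5 -0.2 -0.1  0.5]
(185, 62) (80, 185) [0.519 0.43  0.269] [ 1.9 -0.6 -0.4  1.5]
(113, 160) (130, 300) [0.204 0.343 0.042] [ 5.6 -1.3 -0.7  5.1]
(150, 120) (125, 270) [0.318 0.32  0.171] [-5.3  1.3  0.8 -4.7]
(150, 120) (110, 230) [0.395 0.408 0.101] [12.2 -3.3 -2.2 10.7]
(140, 97) (100, 270) [0.312 0.363 0.235] [-5.2  1.3  0.8 -4.4]
```

View pics/s0e.png

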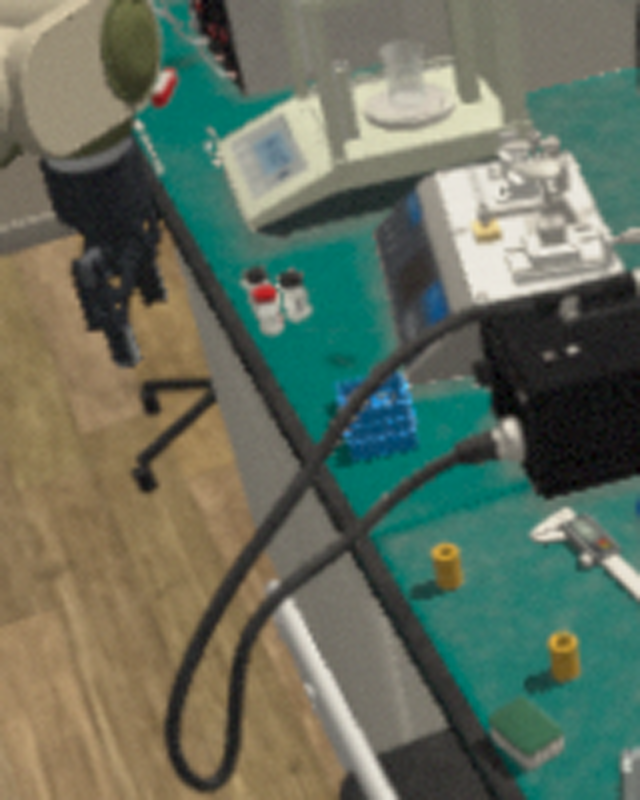

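View pics/t0e.png

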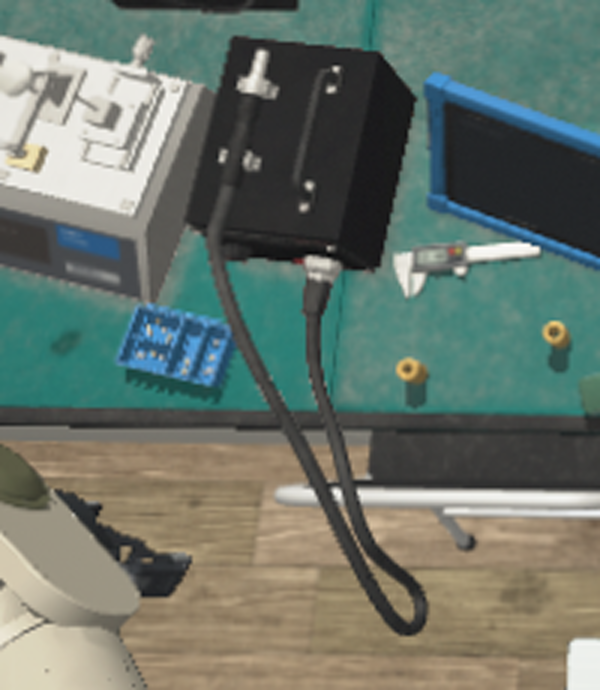

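```bash
python3 - <<'E'
from h import *
ps={n:pickle.load(open(n+'0.pkl','rb')) for n in('scene','top')}
S1=[(187.5,78.7),(170,90),(157.5,102.5),(147.5,116),(132.5,137.5),(120,159),(113,177.5),(115,192)]
S2=[(192.5,110.5),(177.5,117.5),(162.5,130),(147.5,145),(134,156),(130,170),(129,187),(122.5,196)]
T1=[(71.7,190),(83.3,223.3),(96.7,253.3),(110,280),(121.7,303.3),(133,320)]
T2=[(104.3,210),(106.7,236.7),(115,273.3),(126.7,296.7),(140,310)]
for T,S in((T1,S1),(T2,S2)):
    S=np.array(S); L=np.concatenate([np.linspace(S[i],S[i+1],30) for i in range(len(S)-1)])
    for t in T:
        zs=np.arange(-.25,.4,.01); X=np.array([back(ps['top'],t,z)[0] for z in zs])
        d=np.array([np.min(np.hypot(*(L-u).T)) for u in proj(ps['scene'],X)])
        for i in np.argsort(d)[:3]: print(t,X[i].round(3),d[i].round(1))
E
```

```text
(71.7, 190) [0.54  0.513 0.15 ] 0.3
(71.7, 190) [0.538 0.508 0.16 ] 1.3
(71.7, 190) [0.543 0.519 0.14 ] 1.8
(83.3, 223.3) [0.439 0.465 0.15 ] 0.4
(83.3, 223.3) [0.441 0.47  0.14 ] 1.0
(83.3, 223.3) [0.437 0.461 0.16 ] 1.8
(96.7, 253.3) [0.355 0.433 0.11 ] 0.2
(96.7, 253.3) [0.354 0.429 0.12 ] 1.3
(96.7, 253.3) [0.356 0.438 0.1  ] 1.3
(110, 280) [0.278 0.404 0.06 ] 0.4
(110, 280) [0.278 0.4   0.07 ] 0.8
(110, 280) [0.278 0.408 0.05 ] 1.6
(121.7, 303.3) [0.207 0.382 0.   ] 0.1
(121.7, 303.3) [0.207 0.379 0.01 ] 0.7
(121.7, 303.3) [ 0.206  0.386 -0.01 ] 1.0
(133, 320) [ 0.144  0.387 -0.14 ] 1.9
(133, 320) [ 0.145  0.384 -0.13 ] 2.0
(133, 320) [ 0.146  0.38  -0.12 ] 2.1
(104.3, 210) [0.501 0.452 0.05 ] 0.4
(104.3, 210) [0.503 0.457 0.04 ] 1.1
(104.3, 210) [0.499 0.448 0.06 ] 1.8
(106.7, 236.7) [0.416 0.443 0.03 ] 0.3
(106.7, 236.7) [0.417 0.447 0.02 ] 1.0
(106.7, 236.7) [0.415 0.439 0.04 ] 1.6
(115, 273.3) [ 0.301  0.422 -0.02 ] 0.0
(115, 273.3) [ 0.301  0.418 -0.01 ] 1.2
(115, 273.3) [ 0.301  0.426 -0.03 ] 1.3
(126.7, 296.7) [ 0.224  0.404 -0.1  ] 0.3
(126.7, 296.7) [ 0.224  0.407 -0.11 ] 0.3
(126.7, 296.7) [ 0.225  0.4   -0.09 ] 0.6
(140, 310) [ 0.178  0.369 -0.15 ] 0.3
(140, 310) [ 0.177  0.372 -0.16 ] 0.7
(140, 310) [ 0.178  0.365 -0.14 ] 1.3
```

move_arm(
  rows=[
    [[0.05, 0, -13, 27, 0], [0.05, 0, -13, 27, 0], [0.05, 0, -13, 27, 0], [0.05, 0, -13, 27, 0], [0.05, 0, -13, 27, 0], [0.05, 0, -13, 27, 0], [0.05, 0, -13, 27, 0], [0.05, 0, -13, 27, 0]],
  ],
  squeeze=20,
)

```text
time_s: 1.77
eef_pos: [0.3955, 0.2982, 0.212]
ee_rot: [0.165, 0.688, -0.165, 0.688]
ft_force: [-0.2, -0.2, 0.5]
opening: 0.0453
```

move_arm(
  rows=[
    [[0.05, 20, -14.6, 29.6, 0], [0.05, 20, -14.6, 29.6, 0], [0.05, 20, -14.6, 29.6, 0], [0.05, 20, -14.6, 29.6, 0], [0.05, 30, 0, 0, 0], [0.05, 30, 0, 0, 0], [0.05, 25, 0, 0, 0], [0.05, 12, 0, 0, 0]],
  ],
)

```text
time_s: 2.43
eef_pos: [0.4726, 0.1932, 0.032]
ee_rot: [0.165, 0.689, -0.166, 0.686]
ft_force: [-0.4, -0.1, -0.4]
opening: 0.0451
```

```bash
python3 - <<'E'
from workcell import *
from workcell import read_camera,manip
from h import *
for n,b in(('scene',(170,120,270,200)),('top',(150,180,250,260))):
    p=read_camera(n); crop(p,b,6,f'pics/{n}1.png')
s=manip.observe();print(s['eef_pos'],s['joint_positions'].round(3),s['ft_force'])
E
```

```text
[0.47276739 0.19345158 0.03301456] [ 0.156  0.525  1.654 -0.     0.967 -0.943] [-0.12947311 -0.21012072  0.09546912]
```

View pics/scene1.png

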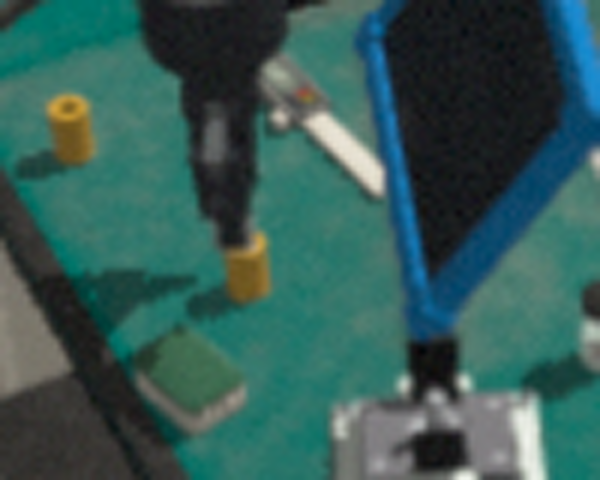

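View pics/top1.png

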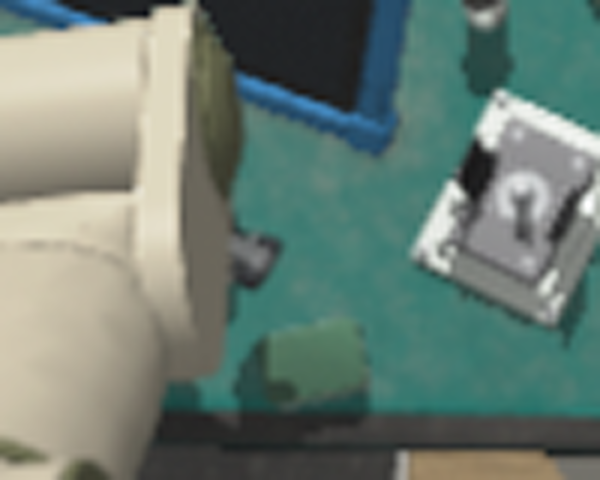

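```bash
python3 - <<'E'
from h import *
p=pickle.load(open('scene0.pkl','rb'))
c=np.array([.4727,.1934,0]);j=np.array([.454,.891,0])
for nm,X in(('near tip',c-.03*j+[0,0,.02]),('far tip',c+.03*j+[0,0,.02]),('tcp',c+[0,0,.033]),('bush top',[.4746,.1925,.036]),('bushbot',[.4746,.1925,0])):
    print(nm,((proj(p,X)[0]-[170,120]+.5)*6-.5).round(0))
E
```

```text
near tip [239. 298.]
far tip [244. 223.]
tcp [239. 243.]
bush top [243. 239.]
bushbot [248. 285.]
```

```bash
python3 - <<'E'
from h import *
p=pickle.load(open('scene0.pkl','rb'));t=pickle.load(open('top0.pkl','rb'))
c=np.array([.2493,.4899,0]);j=np.array([.454,.891,0])
for nm,X in(('near tip',c-.043*j+[0,0,.205]),('far tip',c+.043*j+[0,0,.205]),('tcp',c+[0,0,.212])):
    print(nm,((proj(p,X)[0]-[70,0]+.5)*4-.5).round(0),((proj(t,X)[0]-[0,110]+.5)*3-.5).round(0))
E
```

```text
near tip [142. 402.] [206. 563.]
far tip [166. 343.] [126. 517.]
tcp [152. 365.] [162. 540.]
```

```bash
python3 - <<'E'
from workcell import read_camera,manip
from h import *
p=read_camera('scene'); crop(p,(185,110,235,180),11,'pics/s2z.png')
print(manip.observe()['eef_pos'])
E
```

```text
[0.47366664 0.19368179 0.03450076]
```

View pics/s2z.png

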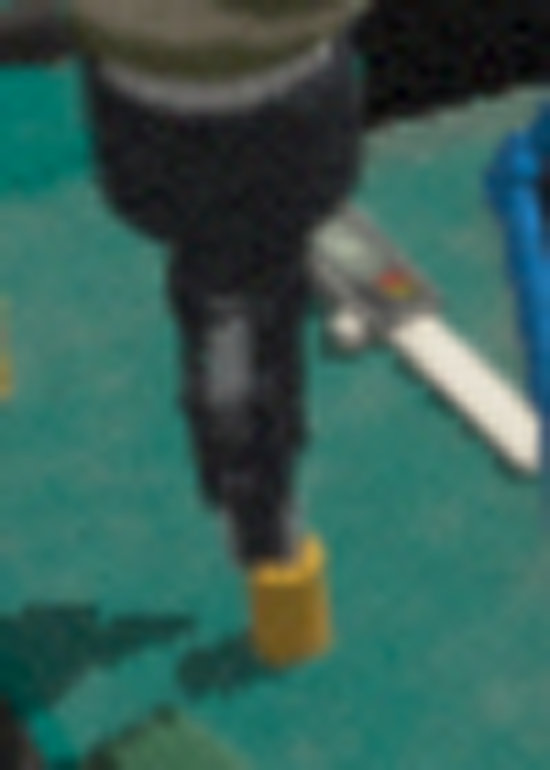

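move_arm(
  rows=[
    [[-0.55, 0, 0, 0, 0], [-0.55, 0, 0, 0, 0], [-0.55, 0, 0, 0, 0], [-0.55, 0, 0, 0, 0], [-0.55, 0, 0, 0, 0], [-0.55, 0, 0, 0, 0], [-0.55, 0, 0, 0, 0], [-0.55, 0, 0, 0, 0]],
  ],
)

```text
time_s: 3.25
eef_pos: [0.4739, 0.1938, 0.0349]
ee_rot: [0.165, 0.688, -0.165, 0.688]
ft_force: [0.7, 0.2, -1.0]
opening: 0.0192
```

```bash
python3 - <<'E'
from workcell import read_camera,manip
from h import *
p=read_camera('scene'); crop(p,(185,110,235,180),11,'pics/s3z.png')
s=manip.observe();print(s['eef_pos'],s['opening'],s['ft_force'],s['time_s'])
E
```

```text
[0.47382361 0.19373093 0.03483988] 0.01930245335908007 [ 0.02878925 -0.57105543  0.55150627] 3.3
```

View pics/s3z.png

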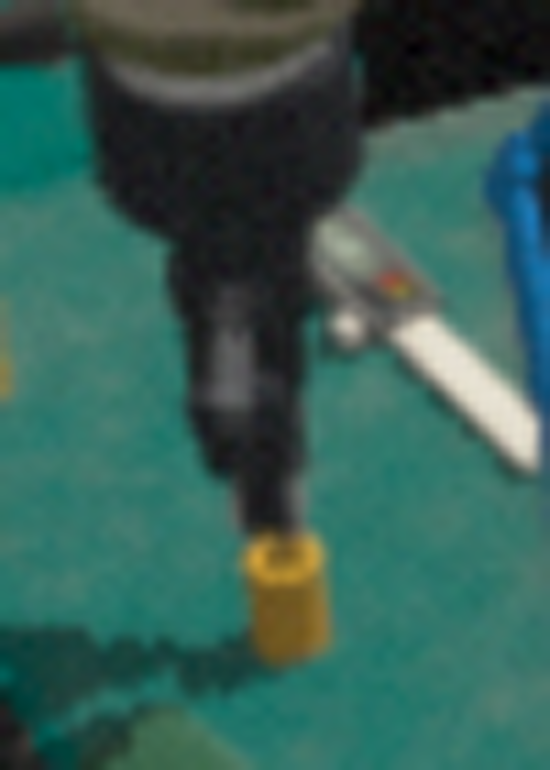

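```bash
python3 - <<'E'
from h import *
p=pickle.load(open('scene0.pkl','rb'))
c=np.array([.4739,.1938,0]);j=np.array([.454,.891,0])
uv=(np.array([265,535])+.5)/11-.5+[185,110]
for z in(.02,.03,.04,.05,.06,.07): 
    X=back(p,uv,z)[0]; d=X-c; print(z,X.round(4),'along jaw',(d@j).round(4),'perp',(d[0]*.891-d[1]*.454).round(4))
E
```

```text
0.02 [0.4787 0.2162 0.02  ] along jaw 0.0221 perp -0.0059
0.03 [0.4751 0.2062 0.03  ] along jaw 0.0116 perp -0.0045
0.04 [0.4716 0.1962 0.04  ] along jaw 0.0011 perp -0.0031
0.05 [0.4681 0.1862 0.05  ] along jaw -0.0094 perp -0.0017
0.06 [0.4645 0.1762 0.06  ] along jaw -0.0199 perp -0.0004
0.07 [0.461  0.1662 0.07  ] along jaw -0.0305 perp 0.001
```

move_arm(
  rows=[
    [[0.05, 0, 0, 0, 0], [0.05, 0, 0, 0, 0], [0.05, 0, 0, 0, 0], [0.05, 0, 0, 0, 0], [0.05, 4, 0, 0, 0], [0.05, 4, 0, 0, 0], [0.05, 4, 0, 0, 0], [0.05, 0, 0, 0, 0]],
  ],
)

```text
time_s: 3.97
eef_pos: [0.4733, 0.1936, 0.0218]
ee_rot: [0.165, 0.688, -0.165, 0.687]
ft_force: [-0.3, -0.3, 0.4]
opening: 0.0451
```

```bash
python3 - <<'E'
from workcell import read_camera,manip
from h import *
p=read_camera('scene'); crop(p,(185,110,235,180),11,'pics/s4z.png')
s=manip.observe();print(s['eef_pos'],s['opening'],s['ft_force'],s['time_s'])
E
```

```text
[0.47348114 0.19366254 0.02224475] 0.0450499179168082 [ 0.38367178 -0.20028455  0.45310688] 4.0167
```

View pics/s4z.png

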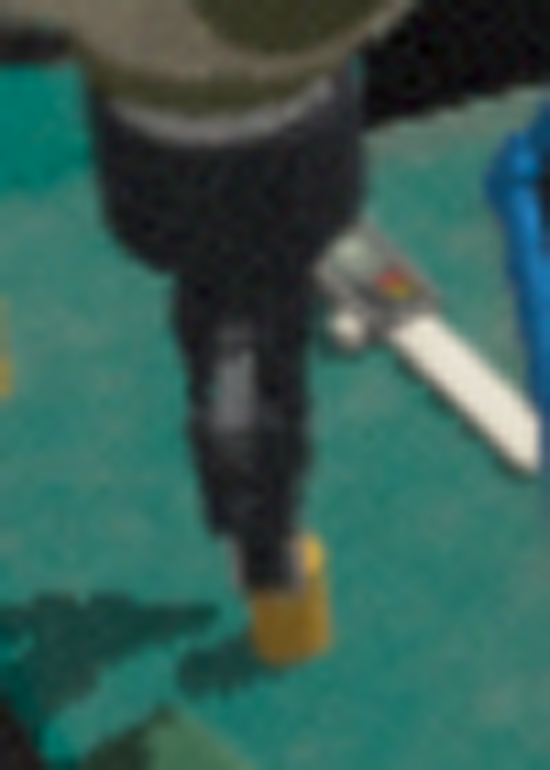

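move_arm(
  rows=[
    [[0.05, 3, 0, 0, 0], [0.05, 3, 0, 0, 0], [0.05, 3, 0, 0, 0], [0.05, 3, 0, 0, 0], [0.05, 0, 0, 0, 0], [0.05, 0, 0, 0, 0], [0.05, 0, 0, 0, 0], [0.05, 0, 0, 0, 0]],
  ],
)

```text
time_s: 4.68
eef_pos: [0.4739, 0.1938, 0.0109]
ee_rot: [0.165, 0.688, -0.165, 0.688]
ft_force: [-0.4, 0.1, 0.6]
opening: 0.0447
```

```bash
python3 - <<'E'
from workcell import read_camera,manip
from h import *
p=read_camera('scene'); crop(p,(185,110,235,180),11,'pics/s5z.png')
t=read_camera('top'); crop(t,(150,180,230,250),9,'pics/t5z.png')
s=manip.observe();print(s['eef_pos'],s['opening'],s['ft_force'],s['time_s'],s['joint_positions'])
E
```

```text
[0.47391359 0.19373747 0.01096787] 0.04480749728947465 [-0.24892291 -0.13267825  0.01178238] 4.7833 [ 1.56514715e-01  5.59987410e-01  1.67430308e+00 -1.21362896e-05
  9.06997513e-01 -9.43515192e-01]
```

View pics/s5z.png

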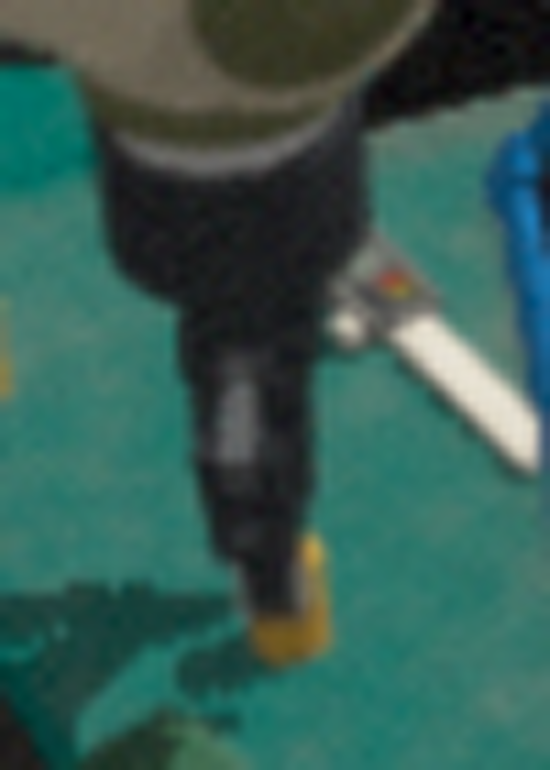

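View pics/t5z.png

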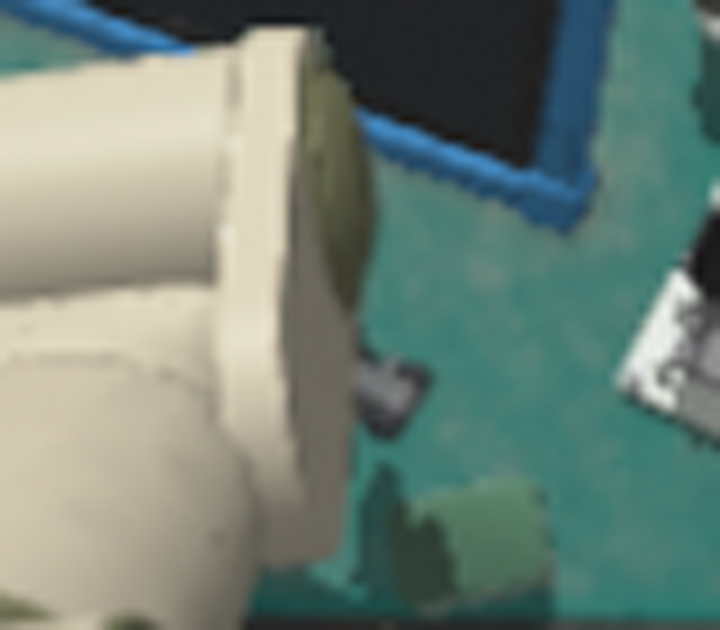

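move_arm(
  rows=[
    [[0.05, 3, 0, 0, 0], [0.05, 3, 0, 0, 0], [0.05, 3, 0, 0, 0], [0.05, 3, 0, 0, 0], [0.05, 0, 0, 0, 0], [-0.55, 0, 0, 0, 0], [-0.55, 0, 0, 0, 0], [-0.55, 0, 0, 0, 0]],
  ],
)

```text
time_s: 5.45
eef_pos: [0.4739, 0.1938, -0.0011]
ee_rot: [0.165, 0.688, -0.165, 0.688]
ft_force: [-0.4, 0.5, -0.7]
opening: 0.0235
```

move_arm(
  rows=[
    [[0.05, 0, 0, 0, 0], [0.05, 0, 0, 0, 0], [0.05, 0, 0, 0, 0.118], [0.05, 0, 0, 0, 0.118], [0.05, 0, 0, 0, 0.118], [0.05, 0, 0, 0, 0.118], [0.05, 0, 0, 0, 0.118], [0.05, 0, 0, 0, 0.118]],
  ],
)

```text
time_s: 6.12
eef_pos: [0.4739, 0.1937, -0.0011]
ee_rot: [0.395, 0.587, -0.395, 0.587]
ft_force: [0.1, 0.3, 0.3]
opening: 0.0448
```

move_arm(
  rows=[
    [[0.05, 0, 0, 0, 0.118], [0.05, 0, 0, 0, 0.118], [0.05, 0, 0, 0, 0.118], [0.05, 0, 0, 0, 0.118], [0.05, 0, 0, 0, 0.117], [0.05, 0, 0, 0, 0.117], [0.05, 0, 0, 0, 0.117], [0.05, 0, 0, 0, 0]],
  ],
)

```text
time_s: 6.78
eef_pos: [0.4739, 0.1938, -0.0011]
ee_rot: [0.596, 0.38, -0.596, 0.38]
ft_force: [0.2, 1.1, -0.6]
opening: 0.0453
```

```bash
cat > look.py <<'E'
import sys
from workcell import read_camera,manip
from h import *
from scipy.spatial.transform import Rotation as R
tag=sys.argv[1]; 
for n,b,f in (('scene',eval(sys.argv[2]),int(sys.argv[3])),('top',eval(sys.argv[4]),int(sys.argv[5]))):
    if b is None: continue
    p=read_camera(n); crop(p,b,f,f'pics/{n}_{tag}.png'); pickle.dump(p,open(f'{n}_{tag}.pkl','wb'))
s=manip.observe();M=R.from_quat(s['ee_rot']).as_matrix()
print('t',s['time_s'],'pos',s['eef_pos'].round(4),'open',round(s['opening'],4),'F',s['ft_force'].round(1),'M',s['moment'].round(2),'j',s['joint_positions'].round(2))
print('y',M[:,1].round(3),'z',M[:,2].round(3))
E
python3 look.py 6 "(185,110,235,180)" 11 "(150,180,230,250)" 9
```

```text
t 6.8833 pos [ 0.4738  0.1937 -0.0011] open 0.0447 F [-0.7  0.8 -0.9] M [-0.01  0.01  0.02] j [ 0.16  0.58  1.68 -0.    0.88  0.58]
y [ 0.91  -0.414  0.   ] z [-0.414 -0.91  -0.   ]
```

View pics/scene_6.png

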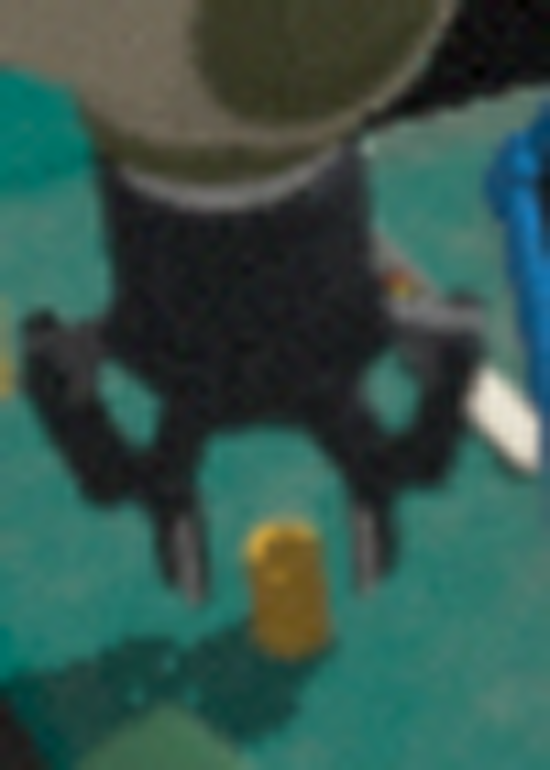

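View pics/top_6.png

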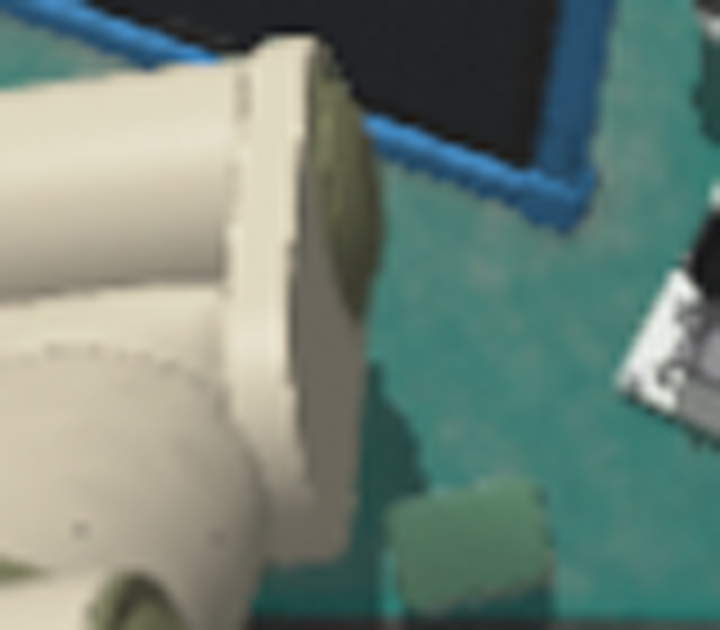

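move_arm(
  rows=[
    [[-0.6, 0, 0, 0, 0], [-0.6, 0, 0, 0, 0], [-0.6, 0, 0, 0, 0], [-0.6, 0, 0, 0, 0], [-0.6, -5, 0, 0, 0], [-0.6, -15, 0, 0, 0], [-0.6, -30, 0, 0, 0], [-0.6, -30, 0, 0, 0]],
  ],
  squeeze=30,
)

```text
time_s: 7.55
eef_pos: [0.4731, 0.1936, 0.0794]
ee_rot: [-0.594, -0.382, 0.596, -0.381]
ft_force: [1.5, -0.0, -0.0]
opening: 0.0225
```

```bash
python3 look.py 7 "(185,90,235,180)" 9 "(150,180,230,250)" 9
```

```text
t 7.65 pos [0.476  0.1942 0.0829] open 0.0231 F [ 0.6  0.3 -1.6] M [0.02 0.03 0.02] j [0.16 0.45 1.6  0.   1.08 0.59]
y [ 0.909 -0.417  0.007] z [-0.417 -0.909 -0.004]
```

View pics/scene_7.png

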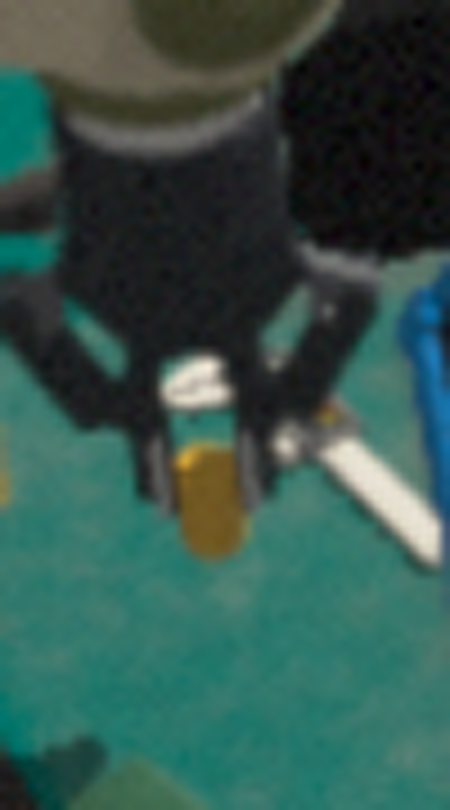

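```bash
python3 - <<'E'
from h import *
p=pickle.load(open('scene_6.pkl','rb'))
for c,a in brass(p,(203,155,219,172)):
    q=locate(p,c); print(c,a,q, cyl(p,*q)[1]); d=q-[.4738,.1937]; print('dockx',d@[.909,-.417],'docky',d@[.417,.909])
E
```

```text
[210.55292511 162.95731695] 62.453125 [0.47531821 0.19352885] 82.47922841354739
dockx 0.0014514212537502914 docky 0.00047752292421540676
```

move_arm(
  rows=[
    [[-0.6, -10, 8, 12, 0], [-0.6, -10, 16, 24, 0], [-0.6, 0, 20, 30, 0], [-0.6, 0, 20, 30, 0], [-0.6, 0, 20, 28, 0], [-0.6, 0, 12, 15, 0], [-0.6, 0, 5.4, 8.5, 0], [-0.6, 0, 0, 0, 0]],
  ],
)

```text
time_s: 8.32
eef_pos: [0.5043, 0.016, 0.0983]
ee_rot: [-0.596, -0.381, 0.596, -0.381]
ft_force: [0.6, 0.6, -1.2]
opening: 0.023
```

```bash
python3 look.py 8 "(215,130,275,220)" 8 "(192,160,278,242)" 8
```

```text
t 8.4167 pos [0.5038 0.0181 0.0984] open 0.0225 F [-0.5  0.1 -1.4] M [0.02 0.01 0.04] j [-0.2   0.42  1.6   0.    1.12  0.23]
y [ 0.909 -0.418 -0.001] z [-0.418 -0.909 -0.   ]
```

View pics/scene_8.png

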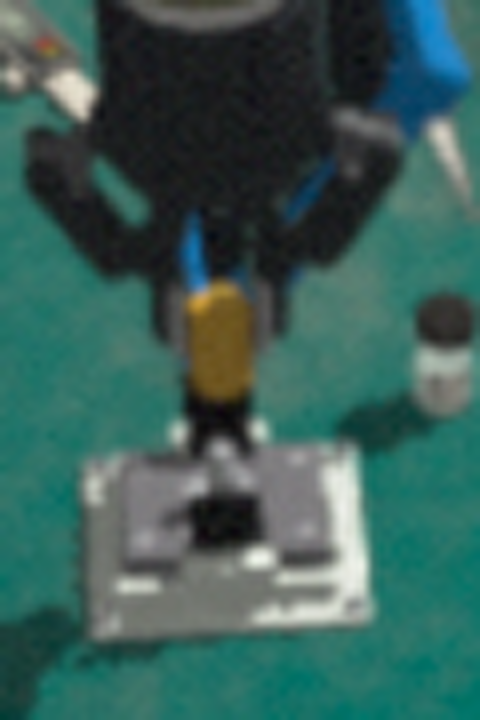

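View pics/top_8.png

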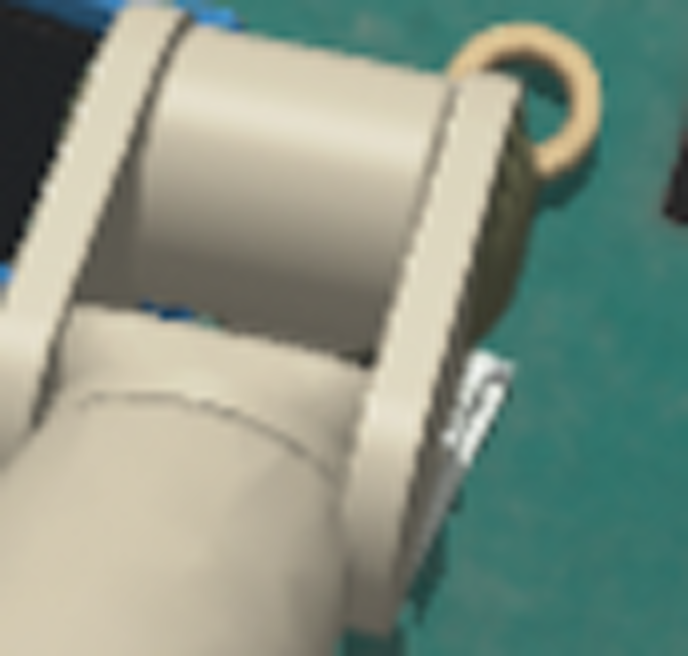

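```bash
python3 - <<'E'
from h import *
p=pickle.load(open('scene_8.pkl','rb'));p0=pickle.load(open('scene0.pkl','rb'))
pos=np.array([.5038,.0181,.0984+.001])
def Z(q):return ((q-[215,130]+.5)*8-.5).round(0)
print('bottom pred',Z(proj(p,pos)[0]),'top pred',Z(proj(p,pos+[0,0,.036])[0]), 'cyl centroid',Z(cyl(p,*pos)[0]))
for d in((.505,.0172),(.5046,.0175),(.504,.019)): print(d,'pin foot',Z(proj(p,[*d,.028])[0]),'tip',Z(proj(p,[*d,.057])[0]))
l,t,r,b=(215,130,275,220)
im=cv2.resize(p['pixels'][t:b,l:r],None,fx=8,fy=8,interpolation=cv2.INTER_CUBIC).astype(int)
m=((im[...,2]-im[...,0]>40)&(im[...,2]>im[...,1]+10))
for v in range(280,410,10):
    u=np.nonzero(m[v,150:290])[0]+150
    print(v,(u.min(),u.max(),(u.min()+u.max())/2) if len(u) else None,end=';')
im=cv2.resize(p0['pixels'][168:200,225:260],None,fx=18,fy=18,interpolation=cv2.INTER_NEAREST); cv2.imwrite('pics/pin.png',im)
E
```

```text
bottom pred [216. 374.] top pred [214. 305.] cyl centroid [215. 339.]
(0.505, 0.0172) pin foot [225. 501.] tip [223. 451.]
(0.5046, 0.0175) pin foot [224. 501.] tip [222. 451.]
(0.504, 0.019) pin foot [221. 499.] tip [219. 449.]
280 (np.int64(219), np.int64(220), np.float64(219.5));290 (np.int64(209), np.int64(236), np.float64(222.5));300 (np.int64(186), np.int64(243), np.float64(214.5));310 (np.int64(185), np.int64(250), np.float64(217.5));320 (np.int64(189), np.int64(251), np.float64(220.0));330 (np.int64(190), np.int64(250), np.float64(220.0));340 (np.int64(190), np.int64(250), np.float64(220.0));350 (np.int64(191), np.int64(250), np.float64(220.5));360 (np.int64(193), np.int64(250), np.float64(221.5));370 (np.int64(193), np.int64(250), np.float64(221.5));380 (np.int64(192), np.int64(249), np.float64(220.5));390 (np.int64(197), np.int64(244), np.float64(220.5));400 None;
```

View pics/pin.png

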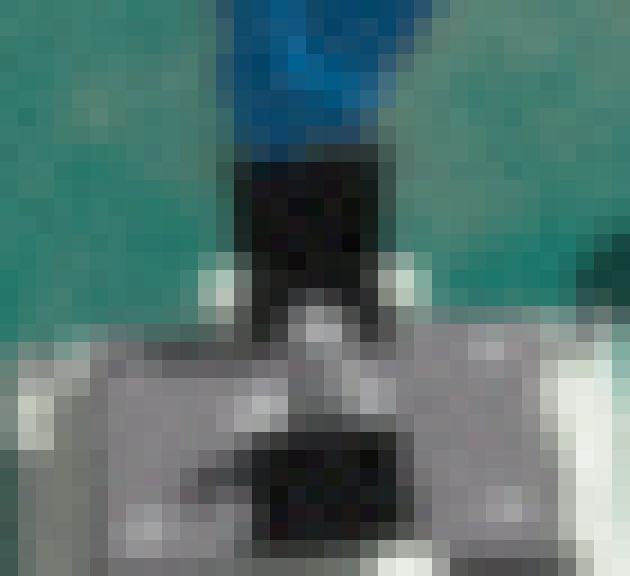

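move_arm(
  rows=[
    [[-0.6, 12, 0, 0, 0], [-0.6, 15, 0, 0, 0], [-0.6, 10, 0, 0, 0], [-0.6, 2, 0, 0, 0], [-0.6, 2, 0, 0, 0], [-0.6, 2, 0, 0, 0], [-0.6, 1, 0, 0, 0], [-0.6, 0, 0, 0, 0]],
  ],
)

```text
time_s: 9.08
eef_pos: [0.5044, 0.0176, 0.0551]
ee_rot: [0.595, 0.381, -0.595, 0.382]
ft_force: [0.0, -0.1, -0.8]
opening: 0.0224
```

```bash
python3 look.py 9 "(215,130,275,220)" 8 "None" 8
```

```text
t 9.1333 pos [0.5045 0.0175 0.0552] open 0.0227 F [ 0.5 -0.  -0.3] M [-0.05  0.01 -0.01] j [-0.2   0.48  1.65 -0.    1.01  0.23]
y [ 0.909 -0.418  0.001] z [-0.418 -0.909 -0.   ]
```

View pics/scene_9.png

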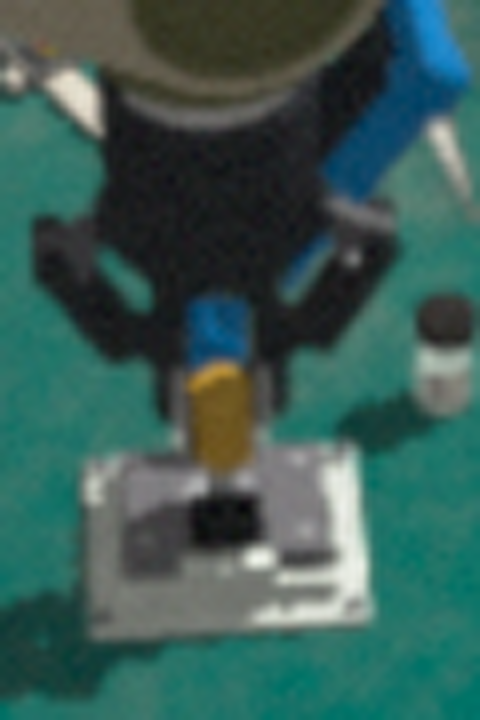

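move_arm(
  rows=[
    [[-0.6, 2, 0, 0, 0], [-0.6, 0, 0, 0, 0], [-0.6, 2, 0, 0, 0], [-0.6, 0, 0, 0, 0], [-0.6, 1.5, 0, 0, 0], [-0.6, 0, 0, 0, 0], [-0.6, 0, 0, 0, 0], [-0.6, 0, 0, 0, 0]],
  ],
)

```text
time_s: 9.8
eef_pos: [0.5043, 0.0173, 0.0493]
ee_rot: [-0.595, -0.382, 0.595, -0.382]
ft_force: [0.2, -0.2, -0.3]
opening: 0.0232
```

move_arm(
  rows=[
    [[-0.6, 2, 0, 0, 0], [-0.6, 0, 0, 0, 0], [-0.6, 2, 0, 0, 0], [-0.6, 0, 0, 0, 0], [-0.6, 2, 0, 0, 0], [-0.6, 0, 0, 0, 0], [-0.6, 0, 0, 0, 0], [-0.6, 0, 0, 0, 0]],
  ],
)

```text
time_s: 10.47
eef_pos: [0.5042, 0.0174, 0.0432]
ee_rot: [-0.595, -0.382, 0.595, -0.381]
ft_force: [-0.4, 0.5, -1.7]
opening: 0.0231
```

```bash
python3 look.py 10 "(215,130,275,220)" 8 "None" 8
```

```text
t 10.5167 pos [0.5042 0.0174 0.0433] open 0.0228 F [-0.1 -0.1 -1.4] M [0.14 0.04 0.04] j [-0.2   0.5   1.66 -0.    0.98  0.23]
y [ 0.909 -0.418 -0.   ] z [-0.418 -0.909  0.   ]
```

View pics/scene_10.png

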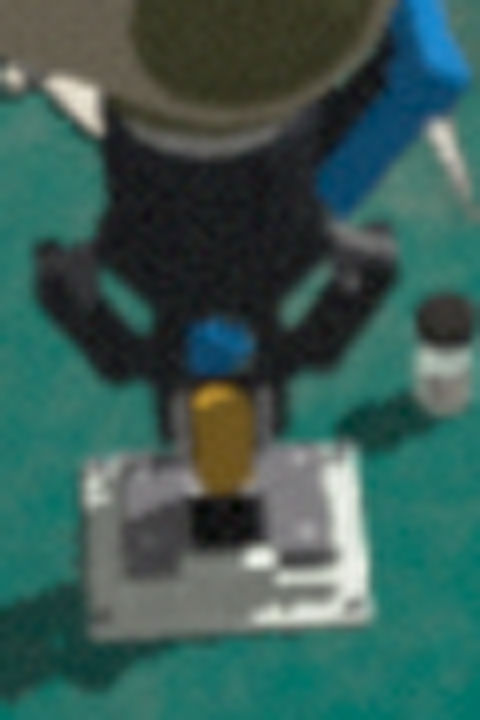

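move_arm(
  rows=[
    [[-0.6, 2, 0, 0, 0], [-0.6, 0, 0, 0, 0], [-0.6, 2, 0, 0, 0], [-0.6, 0, 0, 0, 0], [-0.6, 2, 0, 0, 0], [-0.6, 0, 0, 0, 0], [-0.6, 0, 0, 0, 0], [-0.6, 0, 0, 0, 0]],
  ],
)

```text
time_s: 11.18
eef_pos: [0.5043, 0.0173, 0.0373]
ee_rot: [-0.595, -0.382, 0.595, -0.382]
ft_force: [-0.5, 1.0, -2.0]
opening: 0.0228
```

```bash
python3 look.py 11 "(215,130,275,220)" 8 "None" 8
```

```text
t 11.2333 pos [0.5043 0.0173 0.0373] open 0.0231 F [-0.8  0.8 -0.8] M [0.1  0.02 0.01] j [-0.2   0.51  1.67 -0.    0.96  0.23]
y [ 0.909 -0.418 -0.   ] z [-0.418 -0.909  0.   ]
```

View pics/scene_11.png

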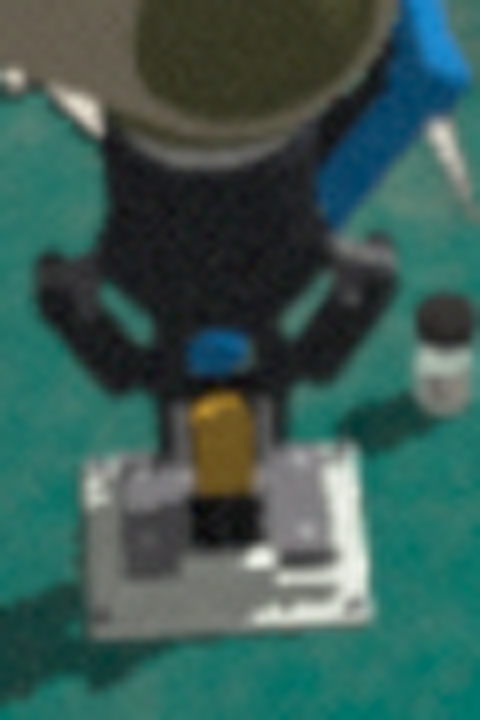

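move_arm(
  rows=[
    [[-0.6, 2, 0, 0, 0], [-0.6, 2, 0, 0, 0], [-0.6, 2, 0, 0, 0], [-0.6, 1.5, 0, 0, 0], [-0.6, 1, 0, 0, 0], [-0.6, 1, 0, 0, 0], [-0.6, 0, 0, 0, 0], [-0.6, 0, 0, 0, 0]],
  ],
)

```text
time_s: 11.9
eef_pos: [0.5043, 0.0174, 0.0277]
ee_rot: [-0.595, -0.382, 0.595, -0.381]
ft_force: [-0.1, 0.5, -1.0]
opening: 0.0227
```

move_arm(
  rows=[
    [[-0.6, 1, 0, 0, 0], [-0.6, 0.7, 0, 0, 0], [-0.6, 0, 0, 0, 0], [0.05, 0, 0, 0, 0], [0.05, 0, 0, 0, 0], [0.05, 0, 0, 0, 0], [0.05, 0, 0, 0, 0], [0.05, 0, 0, 0, 0]],
  ],
)

```text
time_s: 12.57
eef_pos: [0.5043, 0.0173, 0.026]
ee_rot: [-0.595, -0.382, 0.595, -0.382]
ft_force: [0.2, -0.7, -1.1]
opening: 0.045
```

```bash
python3 look.py 12 "(215,130,275,220)" 8 "None" 8
```

```text
t 12.6167 pos [0.5044 0.0173 0.026 ] open 0.0453 F [-0.2 -0.5 -1.1] M [ 0.01 -0.01  0.01] j [-0.2   0.53  1.68 -0.    0.93  0.23]
y [ 0.909 -0.418 -0.   ] z [-0.418 -0.909  0.   ]
```

View pics/scene_12.png

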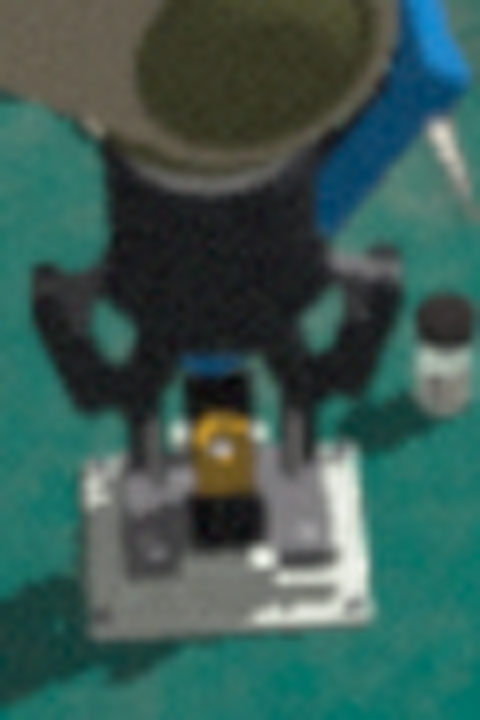

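move_arm(
  rows=[
    [[0.05, -27, 0, 0, 0], [0.05, -27, 0, 0, 0], [0.05, -27, 0, 0, 0], [0.05, 0, -20, -26, 0], [0.05, 0, -20, -26, 0], [0.05, 0, -20, -26, 0], [0.05, 0, -20, -26, 0], [0.05, 0, -20, -27, 0]],
  ],
)

```text
time_s: 13.28
eef_pos: [0.4676, 0.1794, 0.1072]
ee_rot: [0.595, 0.381, -0.595, 0.381]
ft_force: [0.5, 0.6, -0.7]
opening: 0.0449
```

move_arm(
  rows=[
    [[0.05, 0, -22, -29, 0], [0.05, 0, -22, -29, 0], [0.05, 0, -22, -29, 0], [0.05, 0, -20, -26, 0], [0.05, 0, -12, -16, 0], [0.05, 0, -7.8, -9.5, 0], [0.05, 33, 0, 0, 0], [0.05, 33, 0, 0, 0]],
  ],
)

```text
time_s: 13.95
eef_pos: [0.4308, 0.3491, 0.0416]
ee_rot: [0.597, 0.382, -0.594, 0.382]
ft_force: [1.0, 1.1, -0.7]
opening: 0.0448
```

```bash
python3 look.py 13 "(150,80,215,165)" 8 "(90,160,190,250)" 7; python3 - <<'E'
from h import *
t=pickle.load(open('top_13.pkl','rb')); crop(t,(200,150,340,260),5,'pics/top_13b.png')
E
```

```text
t 14.05 pos [0.4276 0.3466 0.0372] open 0.0448 F [-0.1  0.   0.7] M [-0.    0.01  0.01] j [ 0.47  0.57  1.53 -0.    1.05  0.9 ]
y [ 0.908 -0.418 -0.006] z [-0.418 -0.908  0.007]
```

View pics/scene_13.png

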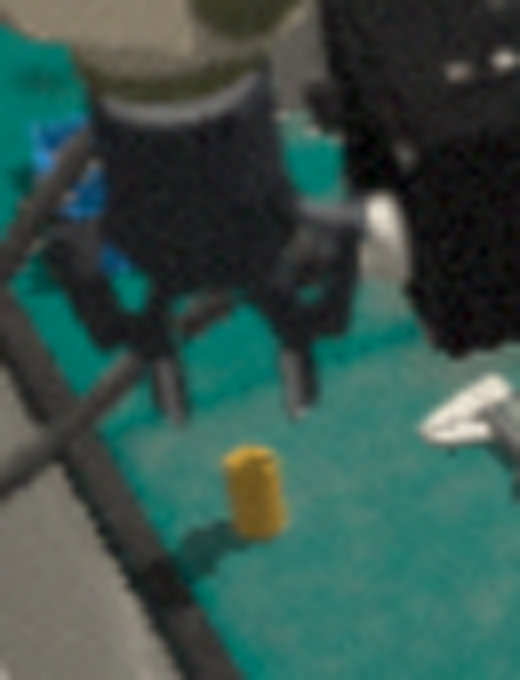

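View pics/top_13b.png

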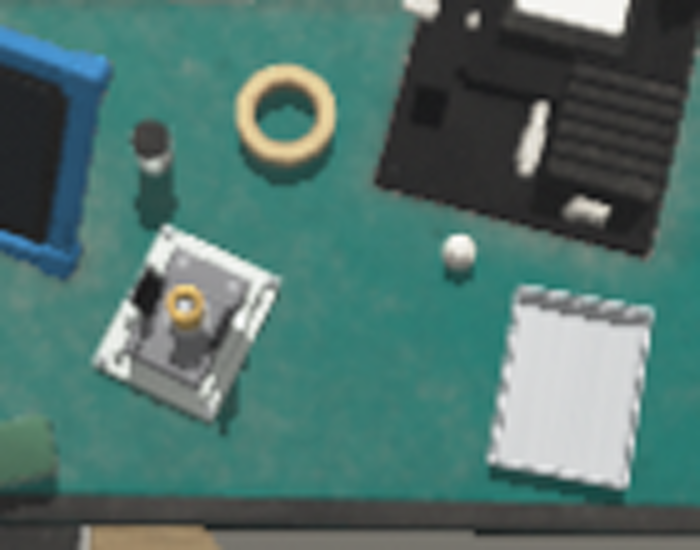

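move_arm(
  rows=[
    [[0.05, 0, 0, 0, 0], [0.05, 12, 0, 0, 0], [0.05, 15, 0, 0, 0], [0.05, 10, 0, 0, 0], [0.05, 3, 0, 0, 0], [-0.6, 0, 0, 0, 0], [-0.6, 0, 0, 0, 0], [-0.6, 0, 0, 0, 0]],
  ],
)

```text
time_s: 14.72
eef_pos: [0.4306, 0.3484, 0.0022]
ee_rot: [0.596, 0.381, -0.595, 0.382]
ft_force: [-0.3, -0.2, 2.3]
opening: 0.0225
```

```bash
python3 look.py 14 "(150,80,215,165)" 8 "None" 7; python3 - <<'E'
from h import *
from scipy.optimize import least_squares
t=pickle.load(open('top_13.pkl','rb')); 
# tray: rim corners top z=.014 from top_13b  (crop 5x off 200,150)
o=(np.array([(517,290),(655,312),(628,490),(488,465)])+.5)/5-.5+[200,150]
L=np.array([[60,45,14],[60,-45,14],[-60,-45,14],[-60,45,14]])/1000.
def W(q,L): c,s=np.cos(q[2]),np.sin(q[2]); return L@np.array([[c,s,0],[-s,c,0],[0,0,1]])+[q[0],q[1],0]
r=least_squares(lambda q:(proj(t,W(q,L))-o).ravel(),[.465,-.24,0]); print('tray',r.x,r.fun.round(1))
E
```

```text
t 14.7667 pos [0.4306 0.3484 0.0022] open 0.0226 F [ 0.7 -0.7  4.2] M [-0.12  0.04  0.02] j [ 0.47  0.62  1.56 -0.    0.95  0.9 ]
y [ 0.909 -0.418  0.001] z [-0.418 -0.909 -0.001]
tray [ 0.4615316  -0.23705578 -0.16603068] [ 0.4 -0.1 -0.7  0.3 -0.3 -0.1  0.6 -0.1]
```

View pics/scene_14.png

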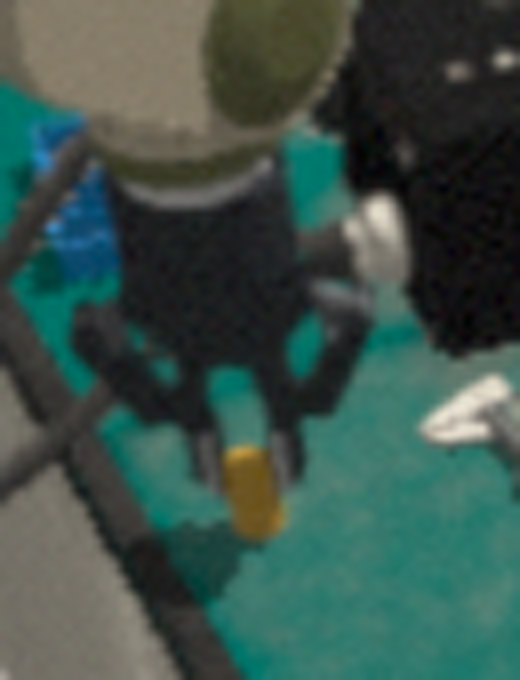

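move_arm(
  rows=[
    [[-0.6, -10, 0, 0, 0], [-0.6, -30, 0, 0, 0], [-0.6, -35, 0, 0, 0], [-0.6, -35, 0, 0, 0], [-0.6, 0, 14, 27, 0], [-0.6, 0, 17, 33, 0], [-0.6, 0, 17, 33, 0], [-0.6, 0, 17, 33, 0]],
  ],
  squeeze=40,
)

```text
time_s: 15.43
eef_pos: [0.4359, 0.2053, 0.1121]
ee_rot: [0.596, 0.382, -0.595, 0.382]
ft_force: [0.5, 0.1, -1.1]
opening: 0.0221
```

move_arm(
  rows=[
    [[-0.6, 0, 18, 34.4, 0], [-0.6, 0, 18, 34.4, 0], [-0.6, 0, 18, 34.4, 0], [-0.6, 0, 18, 34.4, 0], [-0.6, 0, 18, 34.4, 0], [-0.6, 0, 18, 34.4, 0], [-0.6, 0, 18, 34.4, 0], [-0.6, 0, 18, 34.4, 0]],
  ],
)

```text
time_s: 16.1
eef_pos: [0.4519, -0.1055, 0.1121]
ee_rot: [0.596, 0.381, -0.595, 0.382]
ft_force: [1.8, -0.3, -1.6]
opening: 0.0225
```

move_arm(
  rows=[
    [[-0.6, 0, 18, 34, 0], [-0.6, 0, 18, 34, 0], [-0.6, 0, 15, 28, 0], [-0.6, 0, 9, 16, 0], [-0.6, 10, 4, 8, 0], [-0.6, 25, 0, 0, 0], [-0.6, 25, 0, 0, 0], [-0.6, 15, 0, 0, 0]],
  ],
)

```text
time_s: 16.77
eef_pos: [0.4592, -0.2379, 0.034]
ee_rot: [-0.595, -0.383, 0.596, -0.381]
ft_force: [-0.3, -0.1, -1.3]
opening: 0.0223
```

```bash
python3 look.py 15 "(235,190,315,290)" 6 "(270,160,370,260)" 6
```

```text
t 16.8667 pos [ 0.4589 -0.2375  0.034 ] open 0.0219 F [-0.5 -0.  -0.9] M [0.01 0.02 0.  ] j [-0.71  0.53  1.64  0.    0.98 -0.28]
y [ 0.909 -0.417 -0.005] z [-0.417 -0.909 -0.002]
```

View pics/scene_15.png

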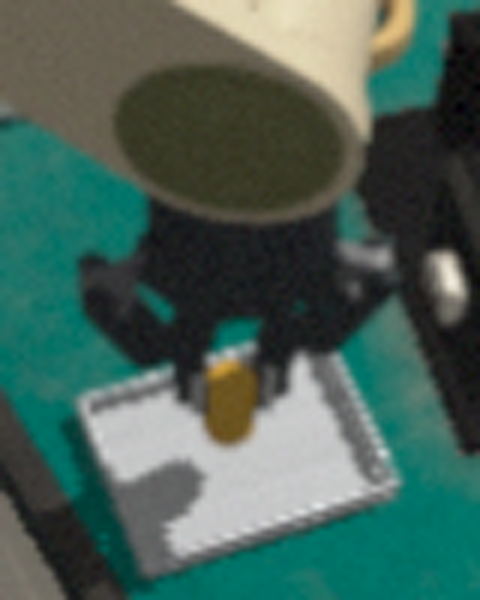

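View pics/top_15.png

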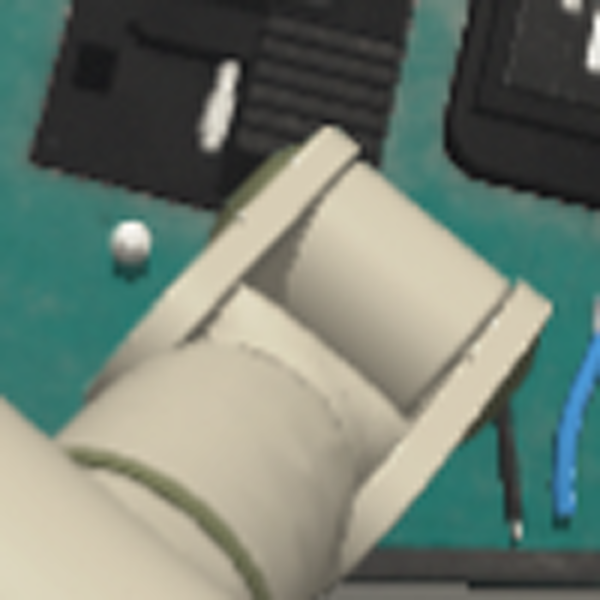

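move_arm(
  rows=[
    [[-0.6, 8, 0, 0, 0], [-0.6, 12, 0, 0, 0], [-0.6, 6, 0, 0, 0], [-0.6, 2, 0, 0, 0], [-0.6, 0, 0, 0, 0], [-0.6, 1, 0, 0, 0], [-0.6, 0, 0, 0, 0], [-0.6, 0, 0, 0, 0]],
  ],
)

```text
time_s: 17.53
eef_pos: [0.4604, -0.2395, 0.0076]
ee_rot: [0.595, 0.381, -0.595, 0.382]
ft_force: [-0.2, 0.1, -0.1]
opening: 0.0224
```

move_arm(
  rows=[
    [[-0.6, 1, 0, 0, 0], [-0.6, 0, 0, 0, 0], [-0.6, 1, 0, 0, 0], [-0.6, 0, 0, 0, 0], [-0.6, 1, 0, 0, 0], [-0.6, 0, 0, 0, 0], [-0.6, 0, 0, 0, 0], [-0.6, 0, 0, 0, 0]],
  ],
)

```text
time_s: 18.2
eef_pos: [0.4603, -0.2395, 0.0043]
ee_rot: [0.595, 0.381, -0.595, 0.382]
ft_force: [-0.2, -0.0, 2.2]
opening: 0.0221
```

move_arm(
  rows=[
    [[0.05, 0, 0, 0, 0], [0.05, 0, 0, 0, 0], [0.05, 0, 0, 0, 0], [0.05, 0, 0, 0, 0], [0.05, -10, 0, 0, 0], [0.05, -30, 0, 0, 0], [0.05, -35, 0, 0, 0], [0.05, -35, 0, 0, 0]],
  ],
)

```text
time_s: 18.87
eef_pos: [0.4598, -0.2391, 0.116]
ee_rot: [-0.595, -0.382, 0.595, -0.381]
ft_force: [1.0, 0.4, -0.0]
opening: 0.0448
```

```bash
python3 look.py 16 "(235,190,315,290)" 6 "None" 6
```

```text
t 18.9167 pos [ 0.4624 -0.2411  0.1228] open 0.0445 F [ 2.8 -1.6  7. ] M [-0.08 -0.09  0.01] j [-0.71  0.41  1.53 -0.    1.19 -0.28]
y [ 0.909 -0.417  0.011] z [-0.418 -0.909  0.003]
```

View pics/scene_16.png

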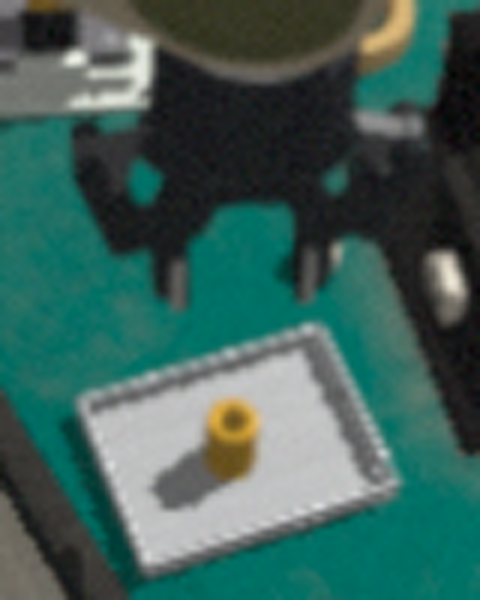

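move_arm(
  rows=[
    [[0.5, -3, -5, -20, 0], [1, -3, -9, -34, 0], [1, -3, -10, -37, 0], [1, -3, -10, -37, 0], [1, 0, -10, -37, 0], [1, 0, -10, -37, 0], [1, 0, -8.3, -32, 0], [1, 0, -5, -17.8, 0]],
  ],
)

```text
time_s: 19.58
eef_pos: [0.5043, 0.0207, 0.1268]
ee_rot: [0.595, 0.382, -0.595, 0.382]
ft_force: [0.0, -0.0, -0.2]
opening: 0.0854
```

move_arm(
  rows=[
    [[1, 0, 0, 0, -0.1208], [1, 0, 0, 0, -0.1208], [1, 0, 0, 0, -0.1208], [1, 0, 0, 0, -0.1208], [1, 0, 0, 0, -0.1208], [1, 0, 0, 0, -0.1208], [1, 0, 0, 0, -0.1208], [1, 0, 0, 0, -0.1208]],
  ],
)

```text
time_s: 20.25
eef_pos: [0.5042, 0.0175, 0.1266]
ee_rot: [0.348, 0.615, -0.348, 0.616]
ft_force: [0.8, 0.7, -0.4]
opening: 0.0854
```

move_arm(
  rows=[
    [[1, 0, 0, 0, -0.1208], [1, 0, 0, 0, -0.1208], [1, 0, 0, 0, -0.1208], [1, 0, 0, 0, -0.1208], [1, 0, 0, 0, -0.1208], [1, 10, 0, 0, 0], [1, 10, 0, 0, 0], [1, 0, 0, 0, 0]],
  ],
)

```text
time_s: 20.92
eef_pos: [0.5034, 0.0176, 0.1052]
ee_rot: [0.151, 0.692, -0.151, 0.69]
ft_force: [-0.2, -0.4, -0.1]
opening: 0.0853
```

```bash
python3 look.py 17 "(205,110,275,220)" 7 "(192,160,278,242)" 7
```

```text
t 21.0167 pos [0.5042 0.0175 0.1065] open 0.0854 F [0.7 0.5 0.1] M [0.01 0.01 0.02] j [-0.2   0.41  1.59  0.    1.14 -1.34]
y [ 0.418  0.908 -0.   ] z [ 0.908 -0.418 -0.   ]
```

View pics/scene_17.png

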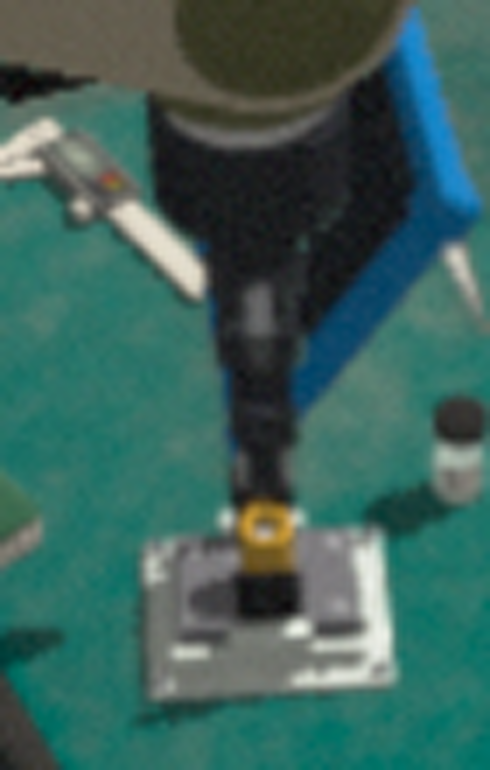

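View pics/top_17.png

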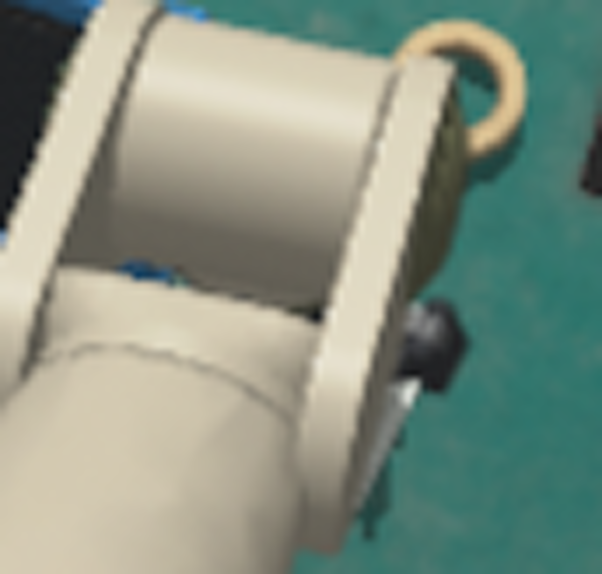

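move_arm(
  rows=[
    [[1, 10, 0, 0, 0], [1, 18, 0, 0, 0], [1, 18, 0, 0, 0], [1, 15, 0, 0, 0], [1, 12, 0, 0, 0], [1, 6, 0, 0, 0], [1, 3, 0, 0, 0], [1, 0, 0, 0, 0]],
  ],
)

```text
time_s: 21.68
eef_pos: [0.5045, 0.0175, 0.0243]
ee_rot: [0.151, 0.691, -0.151, 0.691]
ft_force: [-0.0, 1.3, 0.2]
opening: 0.0853
```

```bash
python3 look.py 18 "(205,110,275,220)" 7 "(192,160,278,242)" 7
```

```text
t 21.7833 pos [0.5048 0.0174 0.0249] open 0.0855 F [-0.4 -0.2 -0.1] M [-0.02 -0.02  0.02] j [-0.2   0.53  1.68 -0.    0.93 -1.34]
y [0.418 0.908 0.   ] z [ 0.908 -0.418  0.001]
```

View pics/scene_18.png

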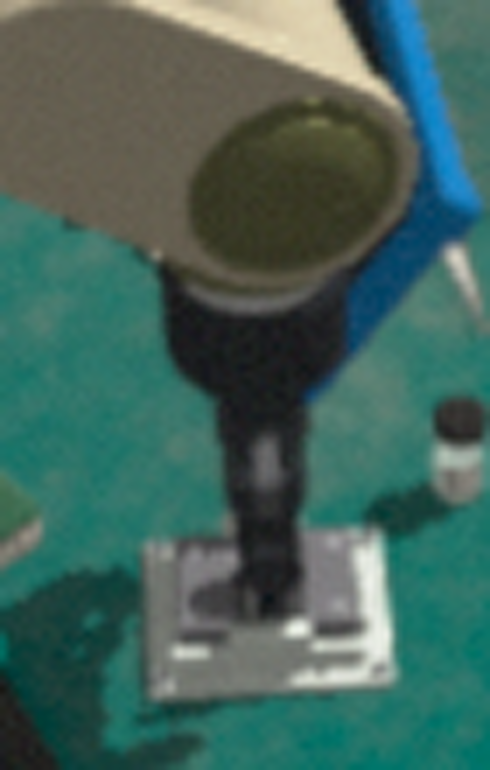

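```bash
python3 - <<'E'
from h import *
p=pickle.load(open('scene_18.pkl','rb'))
c=np.array([.5043,.0173,0]);j=np.array([.418,.909,0])
for y in(-.043,-.05):
  for z in(.035,.045,.055): print(y,z,((proj(p,c+y*j+[0,0,z])[0]-[205,110]+.5)*7).round(0))
for z in (.039,.067): print('tab',z,((proj(p,c-.032*j+[0,0,z])[0]-[205,110]+.5)*7).round(0))
E
```

```text
-0.043 0.035 [271. 644.]
-0.043 0.045 [271. 629.]
-0.043 0.055 [270. 614.]
-0.05 0.035 [272. 656.]
-0.05 0.045 [272. 641.]
-0.05 0.055 [271. 626.]
tab 0.039 [269. 618.]
tab 0.067 [268. 576.]
```

move_arm(
  rows=[
    [[0.5, 0, 0, 0, 0], [0.3, 0, 0, 0, 0], [-0.2, 0, 0, 0, 0], [-0.2, 0, 0, 0, 0], [-0.2, 0, 0, 0, 0], [-0.2, 0, 0, 0, 0], [-0.2, 0, 0, 0, 0], [-0.2, 0, 0, 0, 0]],
  ],
  squeeze=30,
)

```text
time_s: 22.45
eef_pos: [0.5051, 0.0177, 0.0254]
ee_rot: [0.152, 0.69, -0.151, 0.692]
ft_force: [-0.7, 2.9, 11.1]
opening: 0.042
```

```bash
python3 look.py 19 "(205,110,275,220)" 7 "(192,160,278,242)" 7
```

```text
t 22.55 pos [0.5051 0.0177 0.0254] open 0.0422 F [-1.1  2.6 11.6] M [ 0.48  0.17 -0.03] j [-0.2   0.53  1.68  0.    0.93 -1.34]
y [0.418 0.908 0.001] z [ 0.908 -0.418  0.002]
```

View pics/scene_19.png

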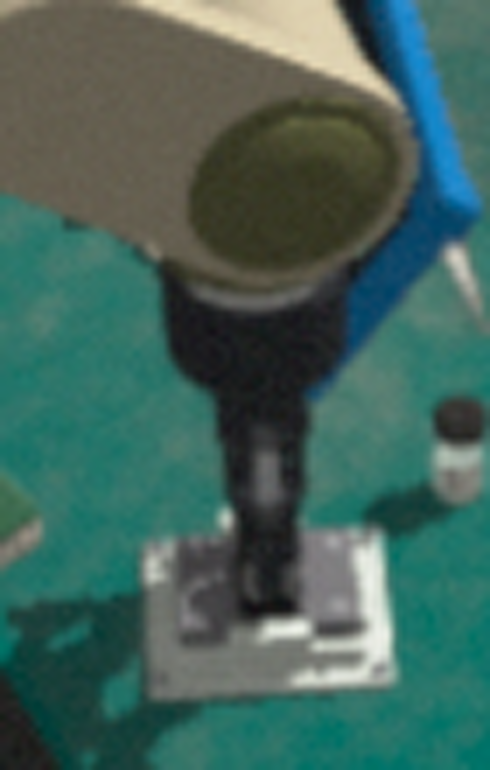

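move_arm(
  rows=[
    [[-0.2, -1, 0, 0, 0], [-0.2, -2, 0, 0, 0], [-0.2, -3, 0, 0, 0], [-0.2, -4, 0, 0, 0], [-0.2, -4, 0, 0, 0], [-0.2, -3, 0, 0, 0], [-0.2, 0, 0, 0, 0], [-0.2, 0, 0, 0, 0]],
  ],
)

```text
time_s: 23.22
eef_pos: [0.5045, 0.0175, 0.0414]
ee_rot: [0.151, 0.69, -0.151, 0.691]
ft_force: [1.5, 0.6, -1.7]
opening: 0.0423
```

```bash
python3 look.py 20 "(205,110,275,220)" 7 "(192,160,278,242)" 7
```

```text
t 23.3167 pos [0.5044 0.0175 0.0412] open 0.0419 F [ 1.1  1.7 -1.6] M [ 0.43 -0.22  0.01] j [-0.2   0.5   1.67  0.    0.97 -1.34]
y [0.418 0.908 0.   ] z [ 0.908 -0.418  0.   ]
```

View pics/scene_20.png

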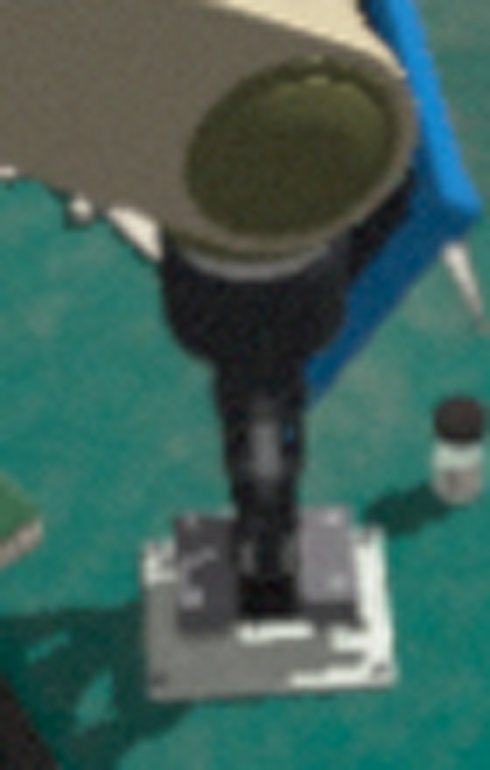

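move_arm(
  rows=[
    [[-0.2, -2, 0, 0, 0], [-0.2, -3, 0, 0, 0], [-0.2, -4, 0, 0, 0], [-0.2, -4, 0, 0, 0], [-0.2, -5, 0, 0, 0], [-0.2, -6, 0, 0, 0], [-0.2, -6, 0, 0, 0], [-0.2, -6, 0, 0, 0]],
  ],
)

```text
time_s: 23.98
eef_pos: [0.5043, 0.0174, 0.0779]
ee_rot: [0.151, 0.691, -0.151, 0.691]
ft_force: [0.2, -1.1, -2.7]
opening: 0.0421
```

move_arm(
  rows=[
    [[-0.2, -8, 0, 0, 0], [-0.2, -10, 0, 0, 0], [-0.2, -12, 0, 0, 0], [-0.2, -12, 0, 0, 0], [-0.2, -12, 0, 0, 0], [-0.2, -12, 0, 0, 0], [-0.2, -10, 0, 0, 0], [-0.2, -8, 0, 0, 0]],
  ],
)

```text
time_s: 24.65
eef_pos: [0.5044, 0.0174, 0.1625]
ee_rot: [0.151, 0.69, -0.151, 0.691]
ft_force: [0.3, -0.0, -2.3]
opening: 0.0419
```

move_arm(
  rows=[
    [[-0.2, -5, 0, 0, 0], [-0.2, -3, 0, 0, 0], [-0.2, -1, 0, 0, 0], [-0.2, 0, 0, 0, 0], [-0.2, 0, 0, 0, 0], [-0.2, 0, 0, 0, 0], [-0.2, 0, 0, 0, 0], [-0.2, 0, 0, 0, 0]],
  ],
)

```text
time_s: 25.32
eef_pos: [0.5042, 0.0175, 0.1699]
ee_rot: [0.151, 0.691, -0.151, 0.691]
ft_force: [-0.9, 0.3, -2.0]
opening: 0.0423
```

```bash
python3 look.py 21 "(205,110,275,220)" 7 "(192,160,278,242)" 7; python3 - <<'E'
from h import *
cv2.imwrite('pics/full21.png',pickle.load(open('scene_21.pkl','rb'))['pixels']);cv2.imwrite('pics/fullt21.png',pickle.load(open('top_21.pkl','rb'))['pixels'])
E
```

```text
t 25.4167 pos [0.5042 0.0175 0.17  ] open 0.0419 F [-0.1 -0.5 -2.4] M [ 0.04 -0.02 -0.  ] j [-0.2   0.34  1.49  0.    1.31 -1.34]
y [ 0.418  0.908 -0.   ] z [ 0.908 -0.418 -0.   ]
```

View pics/scene_21.png

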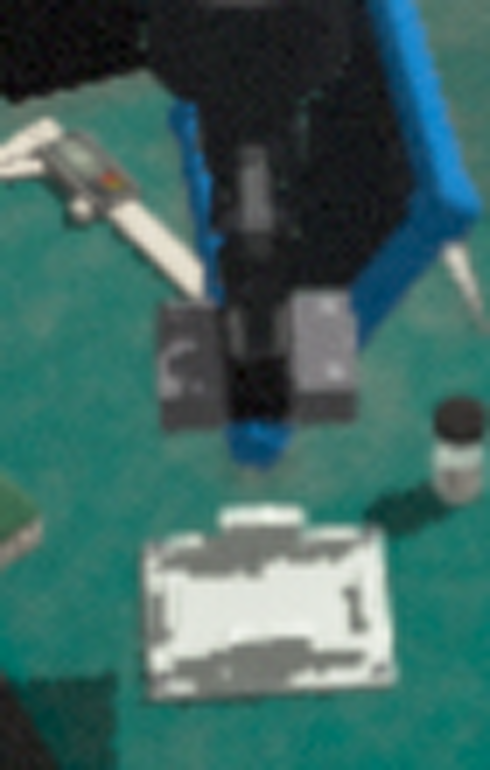

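View pics/full21.png

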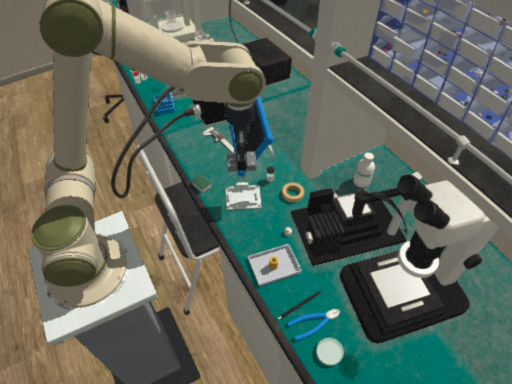

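View pics/fullt21.png

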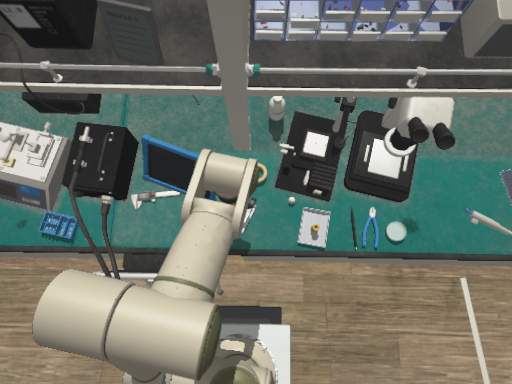

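```bash
python3 - <<'E'
from h import *
p=pickle.load(open('scene_21.pkl','rb'))
c=np.array([.5043,.0173,0]);x=np.array([.909,-.418,0]);j=np.array([.418,.909,0])
for u in .14,.15:
  for a,b,h in((-.04,-.028,0),(.04,-.028,0),(-.04,.028,.022),(.04,.028,.022)): print(u,((proj(p,c+a*x+b*j+[0,0,u+h])[0]-[205,110]+.5)*7).round(0))
from workcell import manip; s=manip.observe(); print(s['time_s'],s['dq'].round(4),s['opening'])
E
```

```text
0.14 [164. 455.]
0.14 [361. 444.]
0.14 [157. 320.]
0.14 [351. 310.]
0.15 [163. 438.]
0.15 [361. 426.]
0.15 [156. 302.]
0.15 [351. 292.]
25.4167 [ 0.0025 -0.0008  0.0001  0.0001  0.002   0.0014] 0.041923995957456946
```

```bash
python3 -c "
from workcell import ticket; print(ticket.hand_in())"
```

```text
the job is handed in; nothing more can be done
None
```

The job is done and handed in at about 25.4 s of the 67 s.

- **Fitting bushing:** I tried the bushing nearer the dock first. It went all the way down the gauge pin with almost no force, and the pin tip then showed inside its bore. I left it there.
- **Tight bushing:** I took the other one to be tight by elimination and did not try it on the pin. Its bore also looked smaller in the picture. It stands upright in the middle of the reject tray.
- **Carrier:** I pinched both catches together to about 42 mm opening and lifted the loaded carrier straight up out of the dock.

**Last checks:**
- The underside is about 15 cm above the worktop.
- The deck corners match a level pose to within a couple of millimetres.
- The joints were still, and the force reading was close to the loaded carrier's weight.
- The bystanders the arm does not hide in the last pictures look untouched. I checked these by eye, without measuring.

**What disagreed:**
- **Fingertip height:** The fingertips stood 3 cm or more higher than the reported TCP and the stated fingertip distance imply. The first close missed the bushing for that reason, and I set all later heights from what I observed.
- **Camera offset:** The two cameras differed by about 3 mm in y. I corrected for it using the gripped bushing's known position.
- **Seated bushing at the end:** In the last picture the gripper hides it, so I last saw it seated just before the pinch.

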